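# Clear, load and reset the tripped strapping table

### The job

A spanner left lying on the plate of the small strapping table has tripped its breaker. First lay the spanner flat in the open aluminium tray; then, with the machine still dead, stack all the plywood tea cases lying flat on a long face, one on another, in a square column centred on the plate, long sides along the plate's long sides; only then reset the breaker by pushing its lever all the way off and throwing it fully on, and finally press the start button right down. Put right anything that gets knocked out of place, and do not disturb the two jars and the mug.

Things in the scene. Friction and masses are not known exactly. Their poses are not given: they have to be found in the camera images.
- plate (a point): centre of the top of the strapping table's plate: a grey steel machine block 170 long (x) x 160 wide (y) x 50 high, fixed; this point lies on its top face, 50 above the counter. The bright plate marked on it is 120 (x) x 85 (y), with a black strap slot across its middle along y; x is the plate's long direction. A white strap reel, top 81 above the counter, sits at the block's +x end, its centre 127 from this point. Axes: z up
- console: fixed grey control box, 130 (x) x 200 (y) x 45 high; origin at the centre of its underside. On top, at y = +50, is the breaker; at y = -55, on a 25 high square pedestal, is the start button. Its x axis is the direction in which the breaker lever is thrown on (a small white patch on the box's top marks that end of the lever's slot, a dark one the off end), z up
- pivot (a point): hinge centre of the breaker lever, on the control box at (0, 50, 63) from the box's origin; the hinge line runs along the box's y axis (point axes are the box's)
- lever_tip (a point): top end of the breaker lever: a black upright paddle 75 long from the hinge, 26 wide along the hinge line and 12 thick (18 thick at the last 18 mm by the end). It moves with the lever
- breaker (a joint): angle of the breaker lever, rad: 0 = fully off, against its stop, leaning 0.6 rad from upright towards the box's -x; 0.6 = upright; 1.2 = fully on, against its stop, leaning 0.6 rad towards +x. Tripped it stands part-way, at 0.45 to 0.75. It stays where it is left; moving it takes about 3 N at 45 from the hinge
- start_top (a point): centre of the top face of the start button, a steel push button 30 in diameter, 43 above the top of the control box, pressed straight down
- start (a joint): travel of the start button, m: 0 = up, 0.006 = right down (takes 5 N); it springs back
- spanner_mid (a point): centre of a flat steel double-ended spanner, 168 long (its x), shank 20 wide, jaws 40 wide, 12 thick, 0.18 kg; the point is half-way through its thickness. It starts lying across the plate
- tray: fixed open aluminium tray, 130 (x) x 230 (y) x 30 high outside, walls and floor 5 thick; origin at the centre of its underside
- case0_mid (a point): closed plywood tea case, dark metal corner edges, 100 long (its x) x 56 x 56 (square section), about 0.3 kg; any of its four long faces may be up; this point is its centre, 28 above its underside. All cases are alike; 3 or 4 of them are present, lying on a long face on the counter (absent ones read None)
- case1_mid (a point): closed plywood tea case, dark metal corner edges, 100 long (its x) x 56 x 56 (square section), about 0.3 kg; any of its four long faces may be up; this point is its centre, 28 above its underside. All cases are alike; 3 or 4 of them are present, lying on a long face on the counter (absent ones read None)
- case2_mid (a point): closed plywood tea case, dark metal corner edges, 100 long (its x) x 56 x 56 (square section), about 0.3 kg; any of its four long faces may be up; this point is its centre, 28 above its underside. All cases are alike; 3 or 4 of them are present, lying on a long face on the counter (absent ones read None)
- case3_mid (a point): closed plywood tea case, dark metal corner edges, 100 long (its x) x 56 x 56 (square section), about 0.3 kg; any of its four long faces may be up; this point is its centre, 28 above its underside. All cases are alike; 3 or 4 of them are present, lying on a long face on the counter (absent ones read None)
- jar: glass jar with black cap, 76 across, 110 high, stands near the work; leave alone. Origin at the centre of its underside
- jar2: glass jar with black cap, 72 across, 100 high, at the far edge; leave alone. Origin at the centre of its underside
- mug: white mug, 76 across plus handle, 85 high, at the far edge; leave alone. Origin at the centre of its underside
Mind the look-alikes: they are no part of the job. What is shaped like the part that bears case3_mid but red is not meant.

How it is judged:
By the outcome, as a careful person would: the job done as asked, in the order asked, and still so for the second after the job is handed in, with the robot touching nothing.
Of case0, case1, case2, case3 only 3 to 4 are there at a start; the rules pass over those that are not, and their reading is None.
At some moment in a run one of case0, case1, case2, case3 may be knocked a few centimetres aside while the robot is not near it.
Once in a run the grip may slacken for a moment while it holds something.
It also fails if it takes over 210 s, if anything falls off the work surface, if the arm or the gripper's body presses on something with over 40 N, if the wrist force passes 120 N, or if a joint passes its speed limit or range.

### The arm

A 7-joint arm with a two-finger parallel gripper is mounted at the origin on the work surface. World frame = base frame: x ahead of the robot, y to its left, z up, the work surface at z = 0. Lengths are in mm, angles in rad, forces in N, time in s.
With the tool pointing down it reaches from about 400 to 875 mm from the base axis. Payload 4.4 kg.
Tool frame: the origin (TCP) lies at the very end of the fingers, on their centre line; the grasp point (between the pads) lies 19 mm behind it; z points along the fingers, x is the direction in which the jaws open and shut, and the axes are right-handed (so a half turn about z gives the same grasp; the last joint's range is limited). The gripper opens to 85 mm and grips with 20 to 120 N. Pads are 22 mm wide; open, the fingers measure 114 mm over their backs; the gripper's body (76 mm by 85 mm) begins 54 mm behind the grasp point. The pads swing forward as they close: fully open they stand 13 mm farther back than shut.
Start: joints at [1.116, 0.628, 0.038, 1.517, -0.027, 0.996, -0.02], TCP at [246.43, -601.49, 194.613] pointing down, gripper open.
Joint ranges: [-3.06, 3.06], [-0.37, 2.12], [-1.25, 1.32], [0.18, 2.47], [-1.1, 4.24], [0.23, 1.98], [-2.94, 2.94]. Speed limits (rad/s): [2.57, 2.57, 3.14, 3.14, 3.14, 3.14, 3.14].

### API

Orientations are given as [roll, pitch, yaw] about the fixed x, y, z axes, in that order (R = Rz(yaw) Ry(pitch) Rx(roll)).
In Python, from cell import ctrl, get_image, job, models gives the robot as it stands.
- The arm moves only by the tool move_arm, never from a script. Its argument "moves" is a list that holds one entry, the list of rows, each a list of 6 numbers: the shift along the tool's x, y, z in m, then the turn, a rotation vector about the tool's x, y, z in rad. A call has 1 to 20 rows; each row is the pose to reach, as a shift and turn from the pose commanded when the call began, along the tool's axes at that moment; what a row does not reach only later rows make up. A row lasts 1/8 s, in which the tool goes at most 62.5 mm and 10.7 degrees, less where a joint would pass 70% of its speed; a pose out of reach is approached as far as the arm can. A call with a gripper value outside its range is refused whole. "jaw" is the opening, from 0 (shut) to 1 (fully open), set as the call begins (left out, the last holds). The fingers move at their own pace and stop on an object; the grip force is fixed at half the most. Time passes only in rows, so rows that repeat a pose let the fingers close. It gives the time, the measured TCP pose, the force and the opening at its end, in the units of the state.
- ctrl.read_state(): the state, without advancing time (a new reading comes with each control period).
- get_image(name): name is "scene" or "top" or "wrist"; returns a dict with "color" (384x512x3 uint8, blue, green, red), "fov_y" (degrees; the focal length in pixels is half the picture's height over the tangent of half this angle, whatever the lens; pixels are square), "cx", "cy" (the principal point, pixels), "origin" and "orientation" of the camera in the world; the wrist camera has in their place "hand_eye" (4x4, takes a point from camera to tool coordinates, whose origin is the TCP and whose axes are the tool frame's). Camera axes: x right, y up, looking along -z (the intrinsics and any distortion apply to the point x, -y, -z); pixel columns grow to the right and rows downward; lengths in mm; the calibration is good to about 2 mm. A picture is of the moment at which its call begins: read the wrist's pose just before it. There is no depth.
- job.finish_job(): hands the job in, once; it reports no verdict.
Trained networks look in the newest picture that a camera, given by its name, has taken for a name from the list of things; names that differ only in an ending like _2 or _b are one class to them, and where a whole thing is asked for, a point or a joint stands for the part that bears it (a point fixed in the world has none). Each returns a list of dicts, best first, with "score" (0 to 1); they miss things now and then, are a little off and sometimes report something else, mostly with a low value. They report only what shows in the picture. A call takes as long as a camera call. They do not tell look-alikes from the thing itself.
- models.cut_out(camera, thing): "pixels" (384x512 bool, what is visible of it) and "uv" ([column, row] in pixels, amid what is visible of it).
- models.place_of(camera, thing): "uv" ([column, row] in pixels: a listed point, or the origin of a listed thing).
The state is a dict: "clock": time; "qpos": joint angles; "qd": joint speeds; "tau": joint torques, N m; "eef_pos": TCP position; "tool_rot": TCP orientation; "force": force on the tool from outside, world axes, zero at the start; "torque": the same for the moment, N m; "width": finger opening in mm.
Only numpy, scipy, OpenCV 4.12 (cv2) and the standard library are available. Lean on these libraries where they do the work, as an engineer would, in place of code of your own. Each camera call takes 0.05 s, during which the arm holds its last target.

## Working session

There is one attempt and no reset: what is moved stays moved. The work goes in short steps, Python scripts to look and compute and a tool call to move; the robot and the scene stay as the last step left them, time stands still between calls to the robot, and variables do not carry over. Pictures are saved under pics/ and viewed, and the job is handed in when it is done.

Besides the shell and the picture viewer there is one more tool, called in YAML: its name, and indented under it one key for each argument. move_arm: Moves the arm, as the interface text tells. Its arguments: {"type":"object","properties":{"moves":{"type":"array","items":{"type":"array","items":{"type":"array","items":{"type":"number"}}}},"jaw":{"type":"number"}},"required":["moves"]}

```bash
ls; mkdir -p pics; python3 - <<'E'
from cell import ctrl,get_image
import cv2
s=ctrl.read_state();print(s)
for n in("scene","top","wrist"):
    g=get_image(n);cv2.imwrite(f"pics/a_{n}.png",g["color"]);print({k:v for k,v in g.items() if k!="color"})
E
```

```text
pics
{'clock': 0.0, 'qpos': array([ 1.11620212,  0.62936703,  0.03845616,  1.51836065, -0.02701568,
        0.99630738, -0.01998147]), 'qd': array([-0.00072149,  0.00022219,  0.00141281,  0.00057855,  0.00062609,
       -0.00149761, -0.00101494]), 'tau': array([-1.06757245e-03, -5.63406086e+01,  1.22678373e+00, -1.93443471e+01,
        1.12503703e-02,  1.04643137e-02, -1.44940930e-05]), 'eef_pos': array([ 246.15565784, -600.83405466,  193.67822479]), 'tool_rot': array([ 3.14157103e+00,  1.92391755e-03, -1.18200347e+00]), 'force': array([-0.06216684,  1.16398483, -0.05960124]), 'torque': array([-0.00180706,  0.0182299 , -0.00913422]), 'width': 85.5908216202459}
{'fov_y': 44.91376220871747, 'cx': 250.22445554018148, 'cy': 198.68792222963748, 'origin': array([1421.29866413,   65.19486207, 1133.87647686]), 'orientation': array([ 0.69906549, -0.00316694,  1.62410352])}
{'fov_y': 55.15951252697042, 'cx': 259.0166064752655, 'cy': 198.9676899866867, 'origin': array([ 460.63607764,   28.2350614 , 1097.84247587]), 'orientation': array([ 0.13077459, -0.00697806, -1.60139287])}
{'fov_y': 58.650835575935055, 'cx': 256.4699102342953, 'cy': 189.2331973760575, 'hand_eye': array([[ 9.99999401e-01,  5.26475584e-04, -9.59369257e-04,
         2.94091734e-01],
       [ 2.36018895e-04, -9.59796787e-01, -2.80695694e-01,
        -7.14936843e+01],
       [-1.06857896e-03,  2.80695300e-01, -9.59796336e-01,
        -1.79155825e+02],
       [ 0.00000000e+00,  0.00000000e+00,  0.00000000e+00,
         1.00000000e+00]])}
```

View pics/a_scene.png

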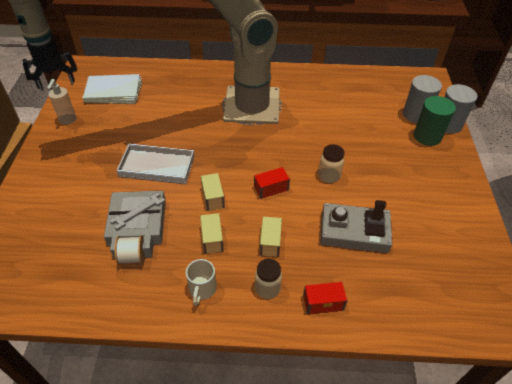

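View pics/a_top.png

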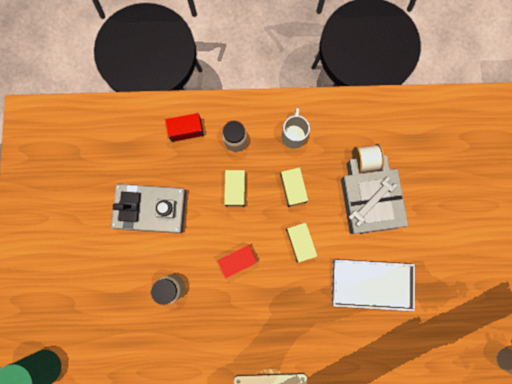

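View pics/a_wrist.png

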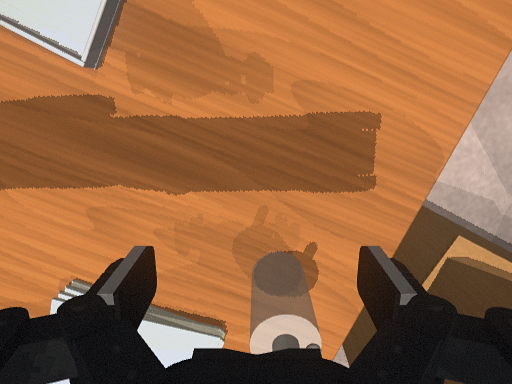

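The top view shows three yellow plywood cases at about (235,188), (294,187) and (302,243). There are two red look-alikes, at (185,127) and (237,261). The spanner is on the plate at (374,200), the tray is at (373,285) and the console is at (149,208).

```bash
cat > h.py <<'E'
import numpy as np,cv2
from scipy.spatial.transform import Rotation as R
from scipy.optimize import minimize
from cell import ctrl,get_image,models,job
def cam(g,st=None):
    if "origin" in g: o=np.array(g["origin"]);M=R.from_euler("xyz",g["orientation"]).as_matrix()
    else:
        T=tool(st)@g["hand_eye"];o=T[:3,3];M=T[:3,:3]
    f=192/np.tan(np.radians(g["fov_y"])/2)
    return dict(o=o,M=M,f=f,cx=g["cx"],cy=g["cy"])
def tool(st):
    T=np.eye(4);T[:3,:3]=R.from_euler("xyz",st["tool_rot"]).as_matrix();T[:3,3]=st["eef_pos"];return T
def proj(c,P):
    q=(np.atleast_2d(P)-c["o"])@c["M"]
    return np.stack([c["cx"]+c["f"]*q[:,0]/-q[:,2],c["cy"]+c["f"]*-q[:,1]/-q[:,2]],1)
def ray(c,uv):
    d=np.array([(uv[0]-c["cx"])/c["f"],-(uv[1]-c["cy"])/c["f"],-1.]);return c["M"]@d
def back(c,uv,z):
    d=ray(c,uv);return c["o"]+d*(z-c["o"][2])/d[2]
def tri(cs,uvs):
    A=np.zeros((3,3));b=np.zeros(3);L=[]
    for c,u in zip(cs,uvs):
        d=ray(c,u);d/=np.linalg.norm(d);P=np.eye(3)-np.outer(d,d);A+=P;b+=P@c["o"]
    p=np.linalg.solve(A,b)
    return p
def boxpts(x,y,yaw,z0,z1,L,W):
    c,s=np.cos(yaw),np.sin(yaw)
    return np.array([[x+c*a-s*b,y+s*a+c*b,z] for z in(z0,z1) for a in(-L/2,L/2) for b in(-W/2,W/2)])
def iou(c,mask,P,S=4):
    # antialiased hull vs mask upsampled
    h=cv2.convexHull(proj(c,P).astype(np.float32))
    m=np.zeros((mask.shape[0]*S,mask.shape[1]*S),np.uint8)
    cv2.fillConvexPoly(m,np.round(((h+0.5)*S-0.5)*16).astype(np.int32),1,shift=4)
    M=cv2.resize(mask.astype(np.uint8),None,fx=S,fy=S,interpolation=cv2.INTER_NEAREST)
    i=(m&M).sum();return i/(m.sum()+M.sum()-i+1e-9)
def fitbox(obs,x0,z0,z1,L,W):
    """obs: list of (cam,mask); x0=(x,y,yaw)"""
    f=lambda p:-sum(iou(c,m,boxpts(p[0],p[1],p[2]/50,z0,z1,L,W)) for c,m in obs)/len(obs)
    best=None
    for dy in(-.3,0,.3):
        s=np.array([x0[0],x0[1],(x0[2]+dy)*50])
        r=minimize(f,s,method="Nelder-Mead",options=dict(initial_simplex=s+np.array([[0,0,0],[8,0,0],[0,8,0],[0,0,8]]),maxiter=150))
        if best is None or r.fun<best.fun:best=r
    return best.x[0],best.x[1],best.x[2]/50,-best.fun
E
cat > m1.py <<'E'
from h import *
G={n:get_image(n) for n in("top","scene")};C={n:cam(G[n]) for n in G}
th=["plate","console","pivot","lever_tip","start_top","spanner_mid","tray","case0_mid","jar","jar2","mug"]
for t in th:
    for n in G:
        r=models.place_of(n,t)
        print(t,n,[(np.round(q["uv"],1).tolist(),round(q["score"],2)) for q in r[:6]])
print(C["top"]["o"])
E
python3 m1.py
```

```text
plate top [([297.2, 241.7], 0.73), ([373.9, 200.3], 0.56)]
plate scene [([135.0, 212.5], 0.72), ([210.0, 234.8], 0.19)]
console top [([153.9, 208.6], 0.61)]
console scene [([352.9, 230.4], 0.89), ([273.9, 237.3], 0.48)]
pivot top [([131.8, 204.9], 0.83)]
pivot scene [([373.4, 218.8], 0.89), ([330.2, 176.1], 0.52)]
lever_tip top [([116.2, 207.1], 0.44)]
lever_tip scene [([380.2, 201.7], 0.49)]
start_top top [([162.5, 208.7], 0.4)]
start_top scene [([335.2, 212.5], 0.38), ([138.2, 208.7], 0.29)]
spanner_mid top []
spanner_mid scene [([376.7, 222.2], 0.63), ([140.2, 206.5], 0.55)]
tray top [([371.4, 281.1], 0.91), ([128.1, 207.3], 0.64)]
tray scene [([205.1, 286.7], 0.53)]
case0_mid top []
case0_mid scene []
jar top [([172.8, 285.8], 0.95), ([236.1, 139.0], 0.76)]
jar scene [([265.4, 285.0], 0.7), ([328.8, 174.6], 0.63)]
jar2 top [([172.8, 285.8], 0.95), ([236.1, 139.0], 0.76)]
jar2 scene [([265.4, 285.0], 0.7), ([328.8, 174.6], 0.63)]
mug top [([291.6, 132.9], 0.73)]
mug scene [([203.0, 286.9], 0.88)]
[ 460.63607764   28.2350614  1097.84247587]
```

```bash
cat > cases.py <<'E'
from h import *
def yellow(img):
    h=cv2.cvtColor(img,cv2.COLOR_BGR2HSV)
    m=((h[...,0]>20)&(h[...,0]<40)&(h[...,1]>60)&(h[...,2]>60)).astype(np.uint8)
    return m
def comps(m,amin=60):
    n,l,s,c=cv2.connectedComponentsWithStats(m)
    return [(l==i,s[i],c[i]) for i in range(1,n) if s[i,4]>amin]
E
python3 - <<'E'
from cases import *
for n in("top","scene"):
    g=get_image(n);np.save(f"{n}.npy",g,allow_pickle=True)
    for m,s,c in comps(yellow(g["color"])):print(n,s,c.round(1))
    im=g["color"]
    cv2.imwrite(f"pics/b_{n}_l.png",cv2.resize(im[140:260,100:300] if n=="top" else im[180:300,90:290],None,fx=4,fy=4,interpolation=cv2.INTER_CUBIC))
    cv2.imwrite(f"pics/b_{n}_r.png",cv2.resize(im[140:320,270:430] if n=="top" else im[130:270,310:440],None,fx=3.3,fy=3.3,interpolation=cv2.INTER_CUBIC))
E
```

```text
top [281 168  27  38 692] [293.9 186.2]
top [224 170  21  35 696] [234.4 187. ]
top [287 223  30  39 718] [301.6 242.1]
scene [201 173  23  27 443] [211.6 186.1]
scene [200 214  23  30 545] [210.7 228.1]
scene [260 217  22  30 553] [270.7 231.2]
```

```bash
sleep 1
```

```text
(no output)
```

View pics/b_top_l.png

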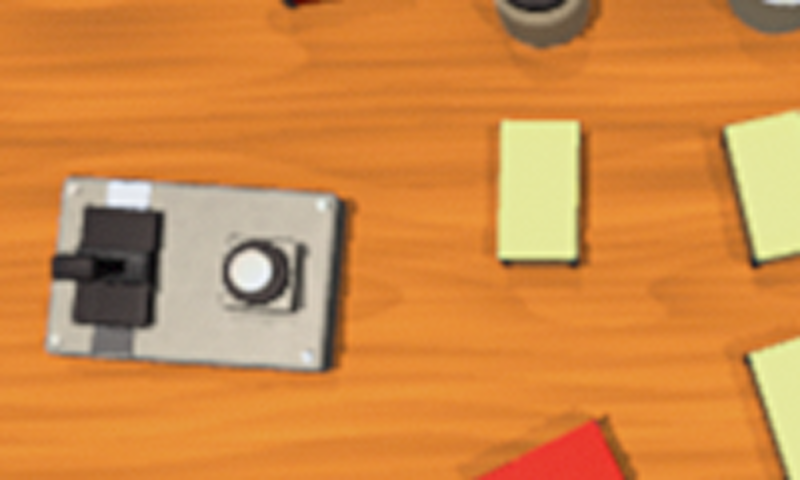

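View pics/b_top_r.png

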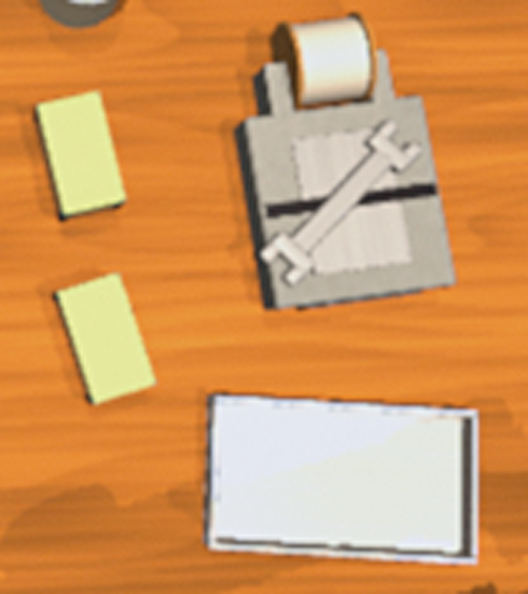

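View pics/b_scene_l.png

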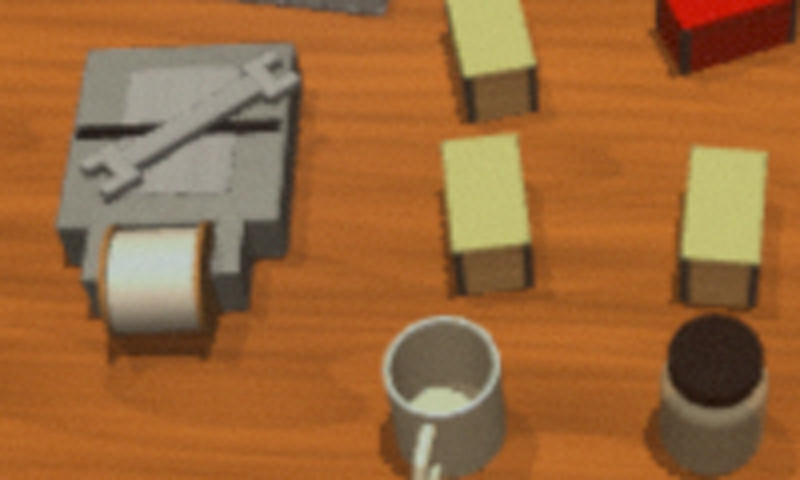

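View pics/b_scene_r.png

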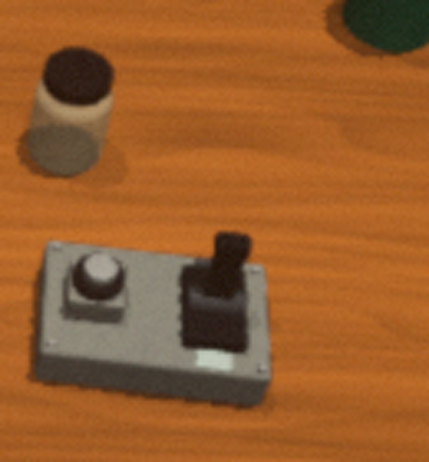

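```bash
python3 - <<'E'
from cases import *
g=np.load("top.npy",allow_pickle=True).item();c=cam(g)
g2=np.load("scene.npy",allow_pickle=True).item();c2=cam(g2)
for m,s,ct in comps(yellow(g["color"])):
    p=back(c,ct,56);print("case",np.round(fitbox([(c,m)],(p[0],p[1],0),56,56,100,56),3))
for m,s,ct in comps(yellow(g2["color"])):
    p=back(c2,ct,56);print("case sc",np.round(fitbox([(c2,m)],(p[0],p[1],0),56,56,100,56),3))
def rect(pts,z,s,off,name):
    P=np.array([back(c,((u+.5)/s-.5+off[0],(v+.5)/s-.5+off[1]),z) for u,v in pts])
    e=[P[1]-P[0],P[2]-P[1],P[3]-P[2],P[0]-P[3]]
    print(name,P.mean(0).round(1),[round(np.linalg.norm(x),1) for x in e],[round(np.arctan2(x[1],x[0]),3) for x in e])
rect([(247,120),(422,97),(455,285),(272,308)],50,3.3,(270,140),"block")
rect([(68,178),(342,195),(325,370),(48,353)],45,4,(100,140),"console")
rect([(210,393),(478,410),(474,563),(207,548)],30,3.3,(270,140),"tray")
for u in [(402,145),(288,260)]:print("sp",back(c,((u[0]+.5)/3.3-.5+270,(u[1]+.5)/3.3-.5+140),62).round(1))
print("button",back(c,(253/4+100,271/4+140),88).round(1))
for nm in["jar","jar2","mug"]:
  pass
for t,u in [("jarA",(167,291)),("jarB",(234,132)),("mug",(295,128))]:print(t,back(c,u,100).round())
for u in [(185,127),(237,261)]:print("red",back(c,u,56).round())
E
```

```text
case [ 6.3168e+02 -8.4641e+01  1.9900e-01  9.6100e-01]
case [ 6.34778e+02  8.60070e+01 -2.50000e-02  9.80000e-01]
case [ 4.71499e+02 -9.92200e+01  2.78000e-01  9.61000e-01]
case sc [ 4.70502e+02 -1.02315e+02  2.75000e-01  9.54000e-01]
case sc [ 6.31318e+02 -8.75860e+01  2.01000e-01  9.51000e-01]
case sc [ 6.32488e+02  8.53530e+01 -5.90000e-02  9.57000e-01]
block [ 583.1 -318.2   50. ] [np.float64(156.8), np.float64(167.1), np.float64(160.5), np.float64(165.7)] [np.float64(-1.468), np.float64(-3.049), np.float64(1.664), np.float64(0.07)]
console [582.2 334.7  45. ] [np.float64(198.8), np.float64(126.6), np.float64(197.9), np.float64(126.8)] [np.float64(-1.663), np.float64(3.041), np.float64(1.479), np.float64(-0.093)]
tray [ 345.5 -301.7   30. ] [np.float64(233.6), np.float64(129.6), np.float64(229.0), np.float64(131.2)] [np.float64(-1.664), np.float64(3.029), np.float64(1.485), np.float64(-0.077)]
sp [ 629.8 -363.9   62. ]
sp [ 532.9 -258.2   62. ]
button [576.6 281.8  88. ]
jarA [353. 268. 100.]
jarB [783.  82. 100.]
mug [790. -90. 100.]
red [816. 227.  56.]
red [424.  84.  56.]
```

```bash
cat >> h.py <<'E'
def go(x,y,z,yaw):
    s=ctrl.read_state();T=tool(s)
    Rt=R.from_euler("xyz",[np.pi,0,yaw]).as_matrix()
    d=T[:3,:3].T@(np.array([x,y,z])-T[:3,3])/1000
    w=R.from_matrix(T[:3,:3].T@Rt).as_rotvec()
    print("t",round(s["clock"],2),"at",s["eef_pos"].round(1),s["tool_rot"].round(3),"w",round(s["width"],1),"F",s["force"].round(1),"q",s["qpos"].round(2))
    print("row",np.round(np.r_[d,w],4).tolist(),"n>=",int(np.ceil(max(np.linalg.norm(d)/.0625,np.linalg.norm(w)/.187)))+2)
E
python3 -c "
from h import *
go(581,-311,250,.742)"
```

```text
t 1.45 at [ 246.4 -601.5  194.6] [-3.142  0.    -1.182] w 85.6 F [ 1.  -0.3 -0.8] q [ 1.12  0.63  0.04  1.52 -0.03  1.   -0.02]
row [-0.142, -0.4197, -0.0554, -0.0, -0.0, -1.9241] n>= 13
```

move_arm:
  moves:
    - [[0,0,-0.055,0,0,0],[-0.142,-0.42,-0.055,0,0,-1.924],[-0.142,-0.42,-0.055,0,0,-1.924],[-0.142,-0.42,-0.055,0,0,-1.924],[-0.142,-0.42,-0.055,0,0,-1.924],[-0.142,-0.42,-0.055,0,0,-1.924],[-0.142,-0.42,-0.055,0,0,-1.924],[-0.142,-0.42,-0.055,0,0,-1.924],[-0.142,-0.42,-0.055,0,0,-1.924],[-0.142,-0.42,-0.055,0,0,-1.924],[-0.142,-0.42,-0.055,0,0,-1.924],[-0.142,-0.42,-0.055,0,0,-1.924],[-0.142,-0.42,-0.055,0,0,-1.924],[-0.142,-0.42,-0.055,0,0,-1.924],[-0.142,-0.42,-0.055,0,0,-1.924],[-0.142,-0.42,-0.055,0,0,-1.924]]
  jaw: 1

```text
clock: 3.45
eef_pos: [581.3, -310.8, 249.6]
tool_rot: [3.142, 0.0, 0.742]
force: [1.0, 0.1, -0.8]
width: 85.6
```

```bash
python3 - <<'E'
from h import *
go(581,-311,250,.742)
s=ctrl.read_state();g=get_image("wrist");np.save("w.npy",g,allow_pickle=True);np.save("ws.npy",s,allow_pickle=True)
cv2.imwrite("pics/c_w.png",cv2.resize(g["color"],None,fx=1.5,fy=1.5))
E
```

```text
t 3.45 at [ 581.3 -310.8  249.6] [3.142 0.    0.742] w 85.6 F [ 1.   0.1 -0.8] q [ 0.72  0.63 -0.48  1.41  0.3   1.18  0.94]
row [-0.0003, -0.0001, -0.0004, 0.0001, 0.0001, -0.0002] n>= 3
```

View pics/c_w.png

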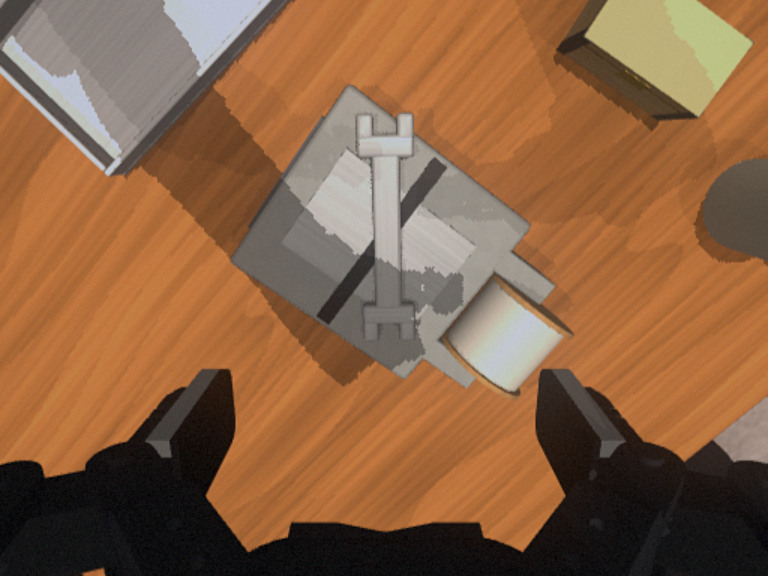

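The wrist view shows the spanner shank running from (384,135) to (388,322), near vertical and square to the jaw direction. The block corners are at (348,85), (530,227), (403,378) and (232,260).

```bash
python3 - <<'E'
from h import *
g=np.load("w.npy",allow_pickle=True).item();s=np.load("ws.npy",allow_pickle=True).item();c=cam(g,s)
b=lambda u,z:back(c,((u[0]+.5)/1.5-.5,(u[1]+.5)/1.5-.5),z)
P=np.array([b(u,50) for u in [(348,85),(530,227),(403,378),(232,260)]])
print(P.round(1),P.mean(0).round(1));e=np.diff(np.r_[P,P[:1]],axis=0);print(np.linalg.norm(e,axis=1).round(1),np.arctan2(e[:,1],e[:,0]).round(3))
# plate patch corners
a=b((384.5,113),62);d=b((389,340),62);print("sp ends",a,d,"mid",(a+d)/2,np.linalg.norm(a-d),np.arctan2(*(d-a)[1::-1]))
a=b((385.5,190),62);d=b((387.5,280),62);print("shank",a,d,"mid",(a+d)/2,np.arctan2(*(d-a)[1::-1]))
a=b((438,160),50);d=b((322,317),50);print("slot ends",a,d,(a+d)/2,np.linalg.norm(a-d),np.arctan2(*(a-d)[1::-1]))
P=np.array([b(u,50) for u in [(348,149),(475,243),(413,323),(283,243)]]);print("patch",P.round(0),P.mean(0))
a=b((108,170),30);print("tray corner",a)
E
```

```text
[[ 492.5 -252.    50. ]
 [ 658.  -234.8   50. ]
 [ 672.8 -389.3   50. ]
 [ 509.7 -405.    50. ]] [ 583.2 -320.3   50. ]
[166.3 155.2 163.9 153.9] [ 0.104 -1.475 -3.046  1.683]
sp ends [ 523.85408625 -248.85211076   62.        ] [ 638.45240194 -368.88993687   62.        ] mid [ 581.15324409 -308.87102381   62.        ] 165.95738505948862 -0.8085767591145514
shank [ 559.29309835 -286.51248612   62.        ] [ 605.11086324 -334.30023513   62.        ] mid [ 582.2019808  -310.40636063   62.        ] -0.806440656240732
slot ends [ 573.55022322 -246.21467614   50.        ] [ 589.97684656 -393.73491928   50.        ] [ 581.76353489 -319.97479771   50.        ] 148.4319914656095 1.681691152965522
patch [[ 521. -284.   50.]
 [ 636. -271.   50.]
 [ 646. -349.   50.]
 [ 530. -369.   50.]] [ 583.28808211 -318.2279462    50.        ]
tray corner [ 395.58138578 -420.58019902   30.        ]
```

```bash
python3 -c "
from h import *
go(582,-310.5,53,.76)"
```

```text
t 3.5 at [ 581.3 -310.8  249.7] [3.141 0.    0.742] w 85.2 F [-0.6  0.4  0.4] q [ 0.72  0.63 -0.48  1.41  0.3   1.18  0.94]
row [0.0007, 0.0002, 0.1967, 0.0001, 0.0, -0.0181] n>= 6
```

move_arm:
  moves:
    - [[0.001,0,0.06,0,0,-0.018],[0.001,0,0.12,0,0,-0.018],[0.001,0,0.16,0,0,-0.018],[0.001,0,0.185,0,0,-0.018],[0.001,0,0.1965,0,0,-0.018],[0.001,0,0.1965,0,0,-0.018],[0.001,0,0.1965,0,0,-0.018]]

```text
clock: 4.38
eef_pos: [583.1, -310.6, 54.5]
tool_rot: [3.139, -0.001, 0.76]
force: [1.0, -0.1, -0.6]
width: 85.2
```

move_arm:
  moves:
    - [[0,0,0,0,0,0],[0,0,0,0,0,0],[0,0,0,0,0,0],[0,0,0,0,0,0],[0,0,0,0,0,0],[0,0,0,0,0,0],[0,0,0,0,0,0],[0,0,0,0,0,0]]
  jaw: 0

```text
clock: 5.38
eef_pos: [582.0, -310.2, 53.1]
tool_rot: [3.142, -0.0, 0.76]
force: [0.6, -0.4, -0.4]
width: -0.0
```

```bash
python3 - <<'E'
from h import *
go(0,0,0,0)
g=get_image("wrist");cv2.imwrite("pics/d_w.png",cv2.resize(g["color"],None,fx=1.5,fy=1.5))
g=get_image("scene");cv2.imwrite("pics/d_s.png",cv2.resize(g["color"][150:270,80:220],None,fx=5,fy=5))
E
```

```text
t 5.38 at [ 582.  -310.2   53.1] [ 3.142 -0.     0.76 ] w -0.0 F [ 0.6 -0.4 -0.4] q [ 0.68  0.84 -0.41  1.6   0.42  0.8   0.86]
row [-0.2081, -0.6258, 0.0531, 0.0, -0.0, 0.76] n>= 13
```

View pics/d_w.png

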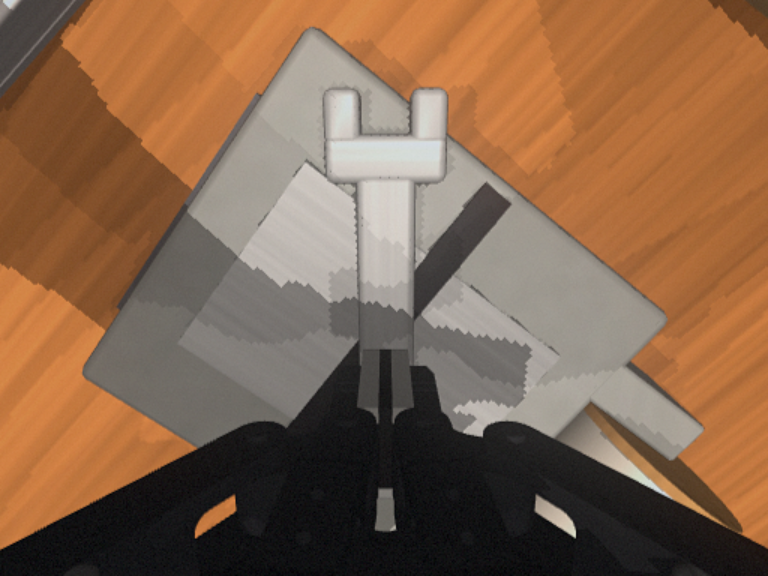

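View pics/d_s.png

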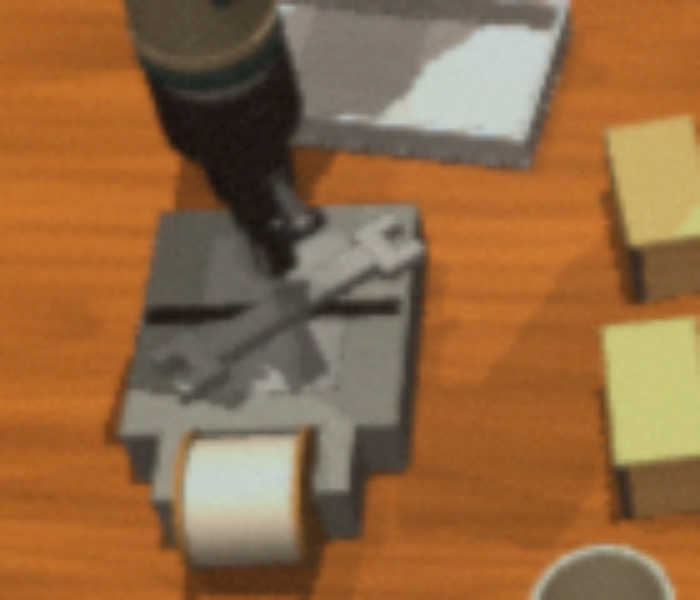

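```bash
python3 - <<'E'
from h import *
s=ctrl.read_state();g=get_image("wrist");c=cam(g,s);T=tool(s)
for z in(0,-10,-19,-30):
    for y in(-11,0,11):
        p=T[:3,:3]@np.array([0,y,z])+T[:3,3];print(z,y,((proj(c,p)[0]+.5)*1.5-.5).round())
E
```

```text
0 -11 [385. 303.]
0 0 [385. 331.]
0 11 [385. 358.]
-10 -11 [385. 312.]
-10 0 [385. 342.]
-10 11 [385. 370.]
-19 -11 [385. 321.]
-19 0 [385. 352.]
-19 11 [385. 381.]
-30 -11 [385. 334.]
-30 0 [385. 366.]
-30 11 [385. 397.]
```

```bash
python3 - <<'E'
from h import *
s=ctrl.read_state();T=tool(s)
for n in("scene","top"):
    g=get_image(n);c=cam(g)
    for z in(0,-20,-40,-60):
        p=T[:3,:3]@np.array([0,0,z])+T[:3,3];print(n,z,proj(c,p)[0].round(1))
    if n=="scene":
        p=proj(c,T[:3,3])[0].astype(int);cr=g["color"][p[1]-40:p[1]+30,p[0]-40:p[0]+40]
        cv2.imwrite("pics/e.png",cv2.resize(cr,None,fx=8,fy=8,interpolation=cv2.INTER_CUBIC));print("crop off",p-40)
E
```

```text
scene 0 [137.8 211.5]
scene -20 [136.6 207.2]
scene -40 [135.3 202.9]
scene -60 [134.  198.5]
crop off [ 97 171]
top 0 [373.  201.1]
top -20 [375.2 200.2]
top -40 [377.6 199.3]
top -60 [380.  198.3]
```

View pics/e.png

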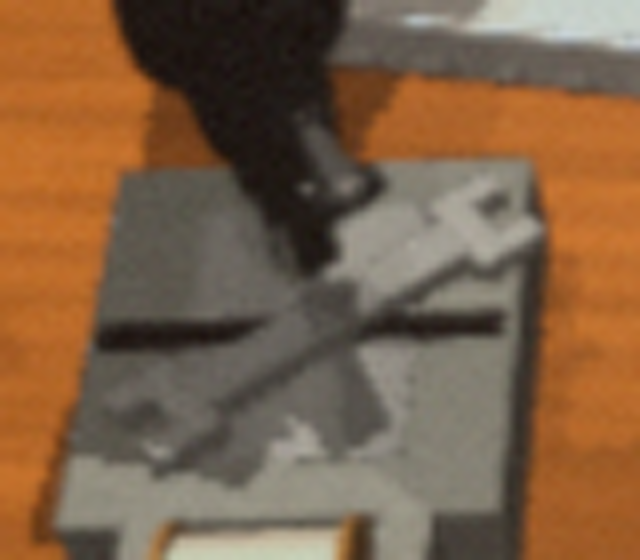

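The fingers shut above the spanner, and both cameras show the tips well above the reported TCP. I'll measure that offset by a gentle touch on the shank.

move_arm:
  moves:
    - [[0,0,0.004,0,0,0],[0,0,0.008,0,0,0],[0,0,0.01,0,0,0],[0,0,0.01,0,0,0]]

```text
clock: 6.12
eef_pos: [581.8, -310.1, 42.8]
tool_rot: [-3.141, 0.0, 0.76]
force: [-0.2, -0.6, -0.9]
width: -0.2
```

```bash
python3 - <<'E'
from h import *
go(0,0,0,0)
g=get_image("wrist");cv2.imwrite("pics/f_w.png",cv2.resize(g["color"][150:384,130:400],None,fx=2.5,fy=2.5))
E
```

```text
t 6.12 at [ 581.8 -310.1   42.8] [-3.141  0.     0.76 ] w -0.2 F [-0.2 -0.6 -0.9] q [ 0.68  0.85 -0.4   1.6   0.43  0.78  0.85]
row [-0.2081, -0.6256, 0.0431, -0.0004, 0.0003, 0.76] n>= 13
```

View pics/f_w.png

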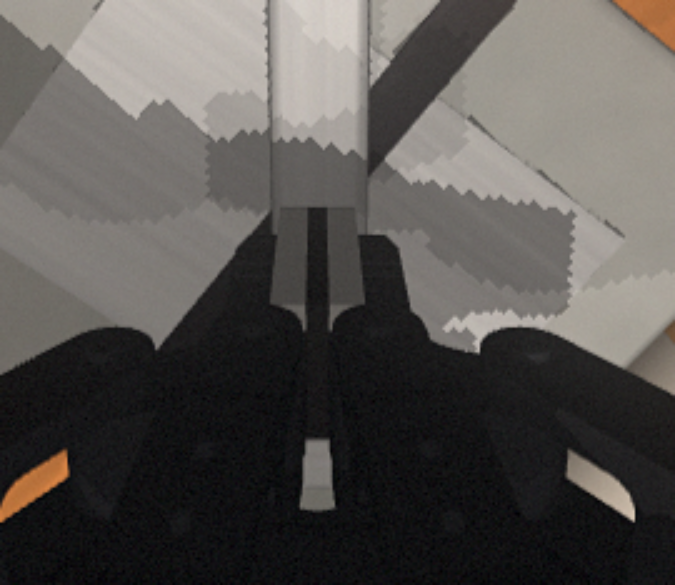

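move_arm:
  moves:
    - [[0,0,0.003,0,0,0],[0,0,0.006,0,0,0],[0,0,0.006,0,0,0]]

```text
clock: 6.55
eef_pos: [581.7, -310.1, 36.8]
tool_rot: [-3.141, 0.0, 0.76]
force: [-0.7, 0.3, -0.8]
width: -0.0
```

move_arm:
  moves:
    - [[0,0,0.002,0,0,0],[0,0,0.003,0,0,0],[0,0,0.003,0,0,0]]

```text
clock: 6.92
eef_pos: [581.9, -310.2, 34.0]
tool_rot: [-3.141, 0.0, 0.76]
force: [0.8, -0.2, 0.2]
width: -0.1
```

move_arm:
  moves:
    - [[0,0,0.002,0,0,0],[0,0,0.003,0,0,0],[0,0,0.003,0,0,0]]

```text
clock: 7.3
eef_pos: [581.9, -310.2, 31.0]
tool_rot: [-3.141, 0.0, 0.76]
force: [-0.2, -0.4, 0.5]
width: -0.0
```

move_arm:
  moves:
    - [[0,0,0.002,0,0,0],[0,0,0.003,0,0,0],[0,0,0.003,0,0,0]]

```text
clock: 7.68
eef_pos: [581.9, -310.2, 28.0]
tool_rot: [-3.141, 0.0, 0.76]
force: [-0.5, 0.3, 0.6]
width: 0.2
```

move_arm:
  moves:
    - [[0,0,0.002,0,0,0],[0,0,0.003,0,0,0],[0,0,0.003,0,0,0]]

```text
clock: 8.05
eef_pos: [582.0, -310.2, 25.5]
tool_rot: [3.141, 0.0, 0.76]
force: [-0.8, 0.7, 3.8]
width: -0.0
```

```bash
python3 - <<'E'
from h import *
go(0,0,0,0)
g=get_image("wrist");cv2.imwrite("pics/g_w.png",cv2.resize(g["color"][100:384,80:432],None,fx=2,fy=2))
g=get_image("scene");cv2.imwrite("pics/g_s.png",cv2.resize(g["color"][171:241,97:177],None,fx=8,fy=8,interpolation=cv2.INTER_CUBIC))
E
```

```text
t 8.05 at [ 582.  -310.2   25.5] [3.141 0.    0.76 ] w -0.0 F [-0.8  0.7  3.8] q [ 0.67  0.87 -0.39  1.61  0.44  0.75  0.84]
row [-0.2082, -0.6258, 0.0254, 0.0002, 0.0, 0.7599] n>= 13
```

View pics/g_s.png

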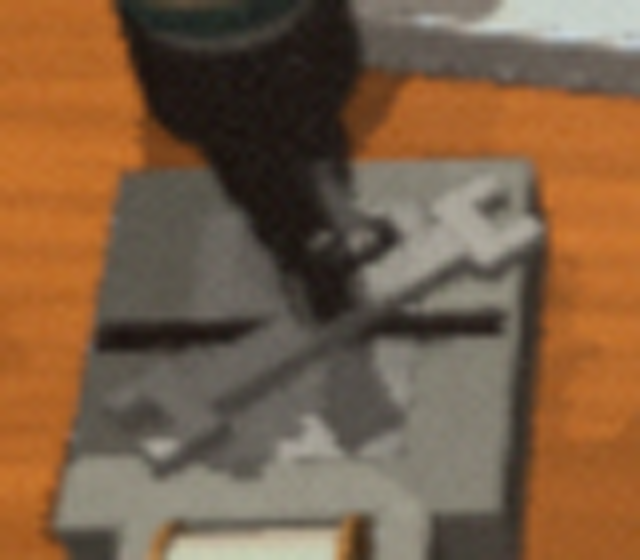

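View pics/g_w.png

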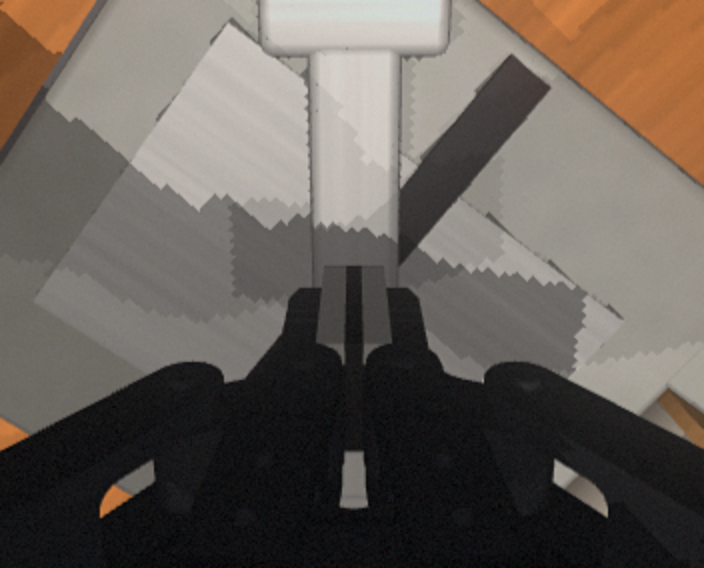

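Contact came at TCP z≈26 on the 62-high shank, so the shut tips sit about 36 mm behind the reported TCP. I'll use that offset from here on. Next I'll open the jaw, go down to TCP z≈15 and grip.

move_arm:
  moves:
    - [[0,0,-0.006,0,0,0],[0,0,-0.006,0,0,0],[0,0,-0.006,0,0,0],[0,0,-0.006,0,0,0],[0,0,-0.006,0,0,0],[0,0,0.004,0,0,0],[0,0,0.0105,0,0,0],[0,0,0.0105,0,0,0]]
  jaw: 1

```text
clock: 9.15
eef_pos: [581.2, -309.9, 13.5]
tool_rot: [-3.14, 0.001, 0.76]
force: [0.2, 0.7, 0.6]
width: 85.4
```

move_arm:
  moves:
    - [[0,0,0,0,0,0],[0,0,0,0,0,0],[0,0,0,0,0,0],[0,0,0,0,0,0],[0,0,0,0,0,0],[0,0,0,0,0,0],[0,0,0,0,0,0],[0,0,0,0,0,0]]
  jaw: 0

```text
clock: 10.15
eef_pos: [582.4, -310.3, 15.1]
tool_rot: [3.141, -0.0, 0.76]
force: [-0.9, 1.6, 4.6]
width: 18.2
```

move_arm:
  moves:
    - [[0,0,-0.01,0,0,0],[0,0,-0.03,0,0,0],[0,0,-0.06,0,0,0],[0,0,-0.06,0,0,0],[0,0,-0.06,0,0,0]]

```text
clock: 10.78
eef_pos: [581.5, -310.3, 74.5]
tool_rot: [-3.141, 0.001, 0.76]
force: [-0.5, 0.1, -2.7]
width: 18.1
```

```bash
python3 - <<'E'
from h import *
go(345.5,-302,110,-.085)
g=get_image("wrist");cv2.imwrite("pics/i_w.png",g["color"])
g=get_image("scene");cv2.imwrite("pics/i_s.png",cv2.resize(g["color"][141:241,77:197],None,fx=6,fy=6,interpolation=cv2.INTER_CUBIC))
E
```

```text
t 10.78 at [ 581.5 -310.3   74.5] [-3.141e+00  1.000e-03  7.600e-01] w 18.1 F [-0.5  0.1 -2.7] q [ 0.69  0.81 -0.42  1.58  0.41  0.84  0.87]
row [-0.1654, -0.1685, -0.0353, -0.0002, 0.0007, 0.8448] n>= 7
```

View pics/i_s.png

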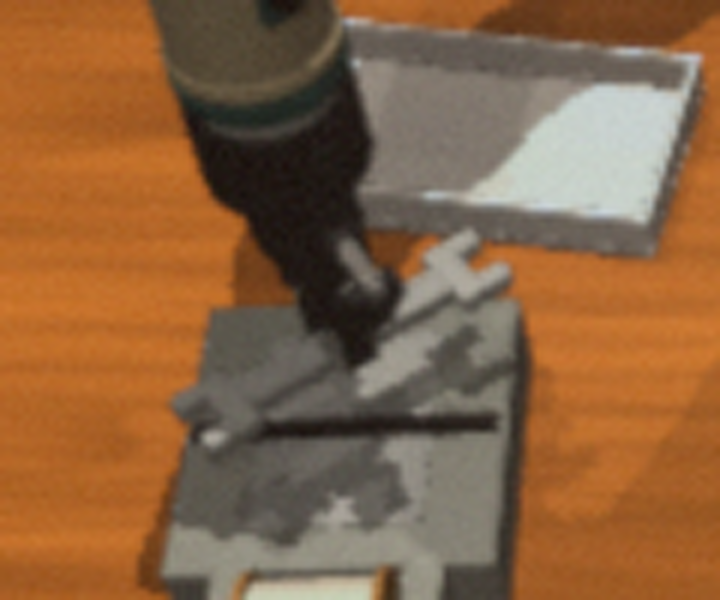

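View pics/i_w.png

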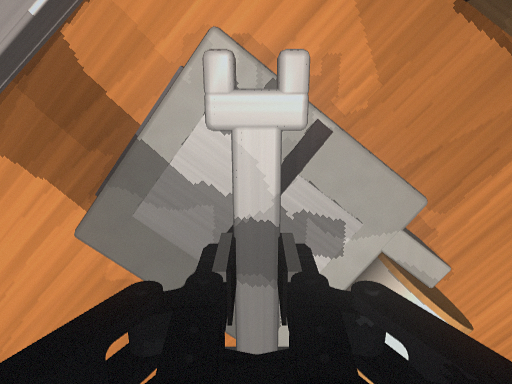

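move_arm:
  moves:
    - [[0,0,-0.02,0,0,0],[-0.04,-0.04,-0.02,0,0,0.17],[-0.08,-0.08,-0.02,0,0,0.34],[-0.115,-0.115,-0.02,0,0,0.51],[-0.145,-0.145,-0.02,0,0,0.68],[-0.165,-0.1685,-0.02,0,0,0.845],[-0.165,-0.1685,-0.02,0,0,0.845],[-0.165,-0.1685,-0.02,0,0,0.845],[-0.165,-0.1685,-0.02,0,0,0.845]]

```text
clock: 12.0
eef_pos: [348.1, -301.9, 94.9]
tool_rot: [3.141, -0.002, -0.083]
force: [0.1, 0.1, -1.0]
width: 18.3
```

```bash
python3 - <<'E'
from h import *
go(345.5,-302,-28,-.085)
g=get_image("wrist");cv2.imwrite("pics/j_w.png",g["color"])
g=get_image("top");cv2.imwrite("pics/j_t.png",cv2.resize(g["color"][140:320,270:430],None,fx=3.3,fy=3.3,interpolation=cv2.INTER_CUBIC))
E
```

```text
t 12.0 at [ 348.1 -301.9   94.9] [ 3.141e+00 -2.000e-03 -8.300e-02] w 18.3 F [ 0.1  0.1 -1. ] q [ 0.8   0.53 -0.21  2.13  0.22  0.5   0.35]
row [-0.0028, 0.0002, 0.1229, 0.0003, -0.0019, 0.0019] n>= 4
```

View pics/j_w.png

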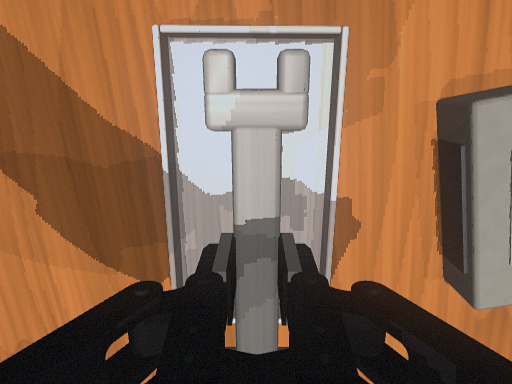

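View pics/j_t.png

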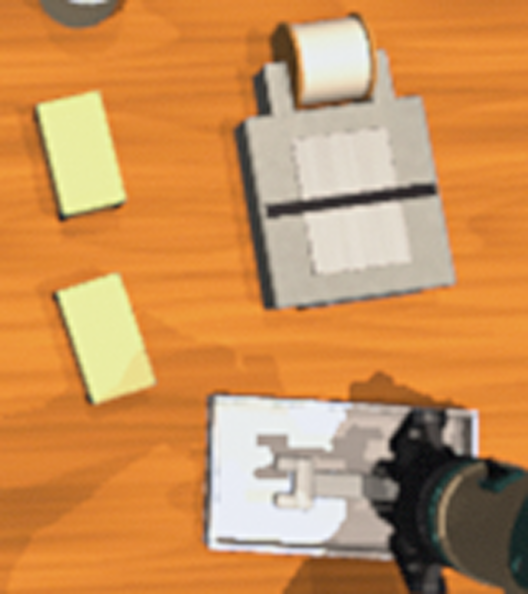

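move_arm:
  moves:
    - [[-0.001,0,0.04,0,0,0],[-0.002,0,0.08,0,0,0],[-0.002,0,0.105,0,0,0],[-0.002,0,0.114,0,0,0],[-0.002,0,0.118,0,0,0],[-0.002,0,0.118,0,0,0],[-0.002,0,0.118,0,0,0]]

```text
clock: 12.98
eef_pos: [344.8, -301.7, -23.3]
tool_rot: [3.141, -0.0, -0.085]
force: [-0.4, 0.6, -2.0]
width: 18.2
```

move_arm:
  moves:
    - [[0,0,0.002,0,0,0],[0,0,0.004,0,0,0],[0,0,0.004,0,0,0],[0,0,0.004,0,0,0]]

```text
clock: 13.48
eef_pos: [344.3, -301.6, -27.4]
tool_rot: [-3.142, -0.0, -0.085]
force: [-0.3, -0.3, -1.8]
width: 18.7
```

move_arm:
  moves:
    - [[0,0,0.001,0,0,0],[0,0,0.002,0,0,0],[0,0,0.002,0,0,0]]

```text
clock: 13.85
eef_pos: [344.3, -301.5, -29.5]
tool_rot: [-3.141, 0.0, -0.085]
force: [0.3, 0.2, -1.8]
width: 18.0
```

move_arm:
  moves:
    - [[0,0,0.001,0,0,0],[0,0,0.002,0,0,0],[0,0,0.002,0,0,0]]

```text
clock: 14.22
eef_pos: [344.4, -301.7, -30.0]
tool_rot: [3.14, -0.001, -0.085]
force: [-2.0, 2.4, 16.3]
width: 18.2
```

move_arm:
  moves:
    - [[0,0,-0.001,0,0,0],[0,0,-0.001,0,0,0],[0,0,-0.001,0,0,0],[0,0,-0.001,0,0,0],[0,0,-0.005,0,0,0],[0,0,-0.03,0,0,0],[0,0,-0.08,0,0,0],[0,0,-0.14,0,0,0],[0,0,-0.16,0,0,0],[0,0,-0.16,0,0,0]]
  jaw: 0.45

```text
clock: 15.48
eef_pos: [345.0, -302.5, 130.2]
tool_rot: [3.139, -0.003, -0.086]
force: [0.5, -0.2, -0.1]
width: 38.6
```

```bash
python3 - <<'E'
from h import *
from cases import *
g=get_image("wrist");cv2.imwrite("pics/k_w.png",g["color"])
g=get_image("top");c=cam(g)
for m,s,ct in comps(yellow(g["color"])):
    p=back(c,ct,56);print("case",np.round(fitbox([(c,m)],(p[0],p[1],0.2),56,56,100,56),3))
def b(u,z):return back(c,((u[0]+.5)/3.3-.5+270,(u[1]+.5)/3.3-.5+140),z)
P=np.array([b(u,50) for u in [(292,140),(388,128),(411,263),(315,275)]]);print(P.round(0),P.mean(0))
e=np.diff(np.r_[P,P[:1]],axis=0);print(np.linalg.norm(e,axis=1).round(1),np.arctan2(e[:,1],e[:,0]).round(3))
go(471.5,-100,150,.278)
E
```

```text
case [ 6.31584e+02 -8.49550e+01  1.90000e-01  9.58000e-01]
case [ 6.34138e+02  8.60330e+01 -2.80000e-02  9.76000e-01]
case [ 4.71884e+02 -9.91720e+01  2.79000e-01  9.58000e-01]
[[ 639. -272.   50.]
 [ 647. -357.   50.]
 [ 528. -368.   50.]
 [ 520. -284.   50.]] [ 583.52874537 -320.37804209   50.        ]
[ 85.7 119.8  84.5 119.6] [-1.475 -3.05   1.664  0.102]
t 15.57 at [ 343.7 -301.5  128.2] [-3.141e+00  1.000e-03 -8.500e-02] w 38.1 F [ 0.2 -0.3 -0.4] q [ 1.09  0.52 -0.61  2.1   0.48  0.66  0.07]
row [0.1102, -0.2117, -0.0218, -0.0003, 0.0008, -0.3634] n>= 6
```

View pics/k_w.png

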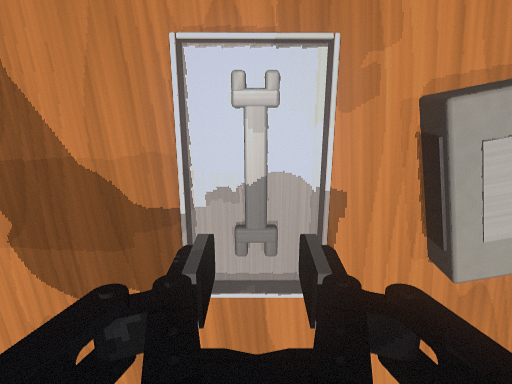

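The spanner is flat in the tray. The plate patch measures 85.7 x 119.8, centre (583.5,-320.4), yaw 0.096. Next is the case at (471,-100).

```bash
python3 -c "
from h import *
go(471,-100,130,.278-np.pi/2)"
```

```text
t 15.57 at [ 343.7 -301.5  128.2] [-3.141e+00  1.000e-03 -8.500e-02] w 38.1 F [ 0.2 -0.3 -0.4] q [ 1.09  0.52 -0.61  2.1   0.48  0.66  0.07]
row [0.1097, -0.2116, -0.0018, 0.0004, 0.0008, 1.2074] n>= 9
```

move_arm:
  moves:
    - [[0.11,-0.2115,-0.002,0,0,1.207],[0.11,-0.2115,-0.002,0,0,1.207],[0.11,-0.2115,-0.002,0,0,1.207],[0.11,-0.2115,-0.002,0,0,1.207],[0.11,-0.2115,-0.002,0,0,1.207],[0.11,-0.2115,-0.002,0,0,1.207],[0.11,-0.2115,-0.002,0,0,1.207],[0.11,-0.2115,-0.002,0,0,1.207],[0.11,-0.2115,-0.002,0,0,1.207],[0.11,-0.2115,-0.002,0,0,1.207],[0.11,-0.2115,-0.002,0,0,1.207]]
  jaw: 1

```text
clock: 16.95
eef_pos: [471.8, -100.3, 130.5]
tool_rot: [3.142, 0.0, -1.292]
force: [-0.4, 0.3, -0.2]
width: 85.4
```

```bash
cat > look.py <<'E'
import sys
from cases import *
def look(name,draw=True):
    s=ctrl.read_state();g=get_image("wrist");c=cam(g,s)
    im=g["color"].copy()
    for m,st,ct in comps(yellow(g["color"]),300):
        p=back(c,ct,56);r=fitbox([(c,m)],(p[0],p[1],0.1),56,56,100,56);print("wrist case",np.round(r,3),"area",st[4],"ct",ct.round())
        for a in proj(c,boxpts(*r[:3],56,56,100,56)[:4]):cv2.circle(im,tuple(int(v) for v in np.round(a)),3,(255,0,0),1)
    cv2.imwrite(f"pics/{name}.png",im)
    g=get_image("top");c=cam(g)
    for m,st,ct in comps(yellow(g["color"])):
        p=back(c,ct,56);print("top case",np.round(fitbox([(c,m)],(p[0],p[1],0.1),56,56,100,56),3))
E
python3 -c "
from look import *
look('l_w');go(471,-100,-8,.278-np.pi/2)"
```

```text
wrist case [ 6.31701e+02 -8.61120e+01  1.98000e-01  9.72000e-01] area 2832 ct [298.  17.]
wrist case [ 4.70688e+02 -1.01626e+02  2.93000e-01  2.35000e-01] area 2144 ct [247. 140.]
wrist case [ 4.13619e+02 -1.14882e+02  2.10000e-01  3.29000e-01] area 2508 ct [249. 225.]
top case [ 6.31965e+02 -8.51700e+01  1.98000e-01  9.57000e-01]
top case [ 6.34117e+02  8.60630e+01 -2.80000e-02  9.70000e-01]
top case [ 5.21188e+02 -8.22070e+01 -4.76000e-01  2.24000e-01]
top case [ 4.67256e+02 -9.47080e+01  9.30000e-02  1.60000e-01]
top case [ 6.8127e+01  5.5502e+01 -2.0000e-03  5.2200e-01]
t 17.05 at [ 471.9 -100.3  130.6] [-3.142  0.    -1.292] w 85.5 F [-0.1  0.5  0.1] q [ 0.32  0.5  -0.24  2.04  0.19  0.63 -1.34]
row [-0.0005, 0.0007, 0.1386, -0.0, 0.0, 0.0008] n>= 5
```

View pics/l_w.png

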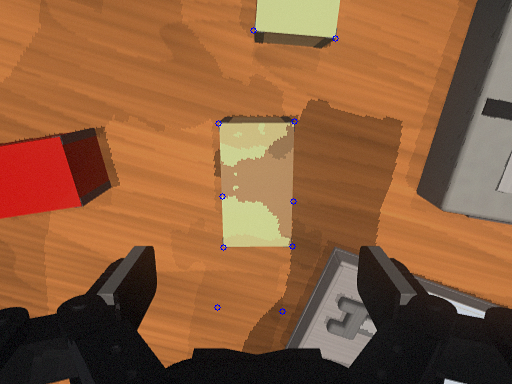

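The case top has corners (219,123), (294,122), (292,246) and (223,247), centred between the fingers. The arm's shadow split the colour mask, so I'll work from the corners.

```bash
cat >> look.py <<'E'
def corners(uv,z=56,st=None,cm="wrist"):
    s=ctrl.read_state();g=get_image(cm);c=cam(g,s)
    P=np.array([back(c,u,z) for u in uv]);e=np.diff(np.r_[P,P[:1]],axis=0)
    print("ctr",P.mean(0).round(1),"edges",np.linalg.norm(e,axis=1).round(1),"ang",np.arctan2(e[:,1],e[:,0]).round(3))
E
python3 -c "
from look import *
corners([(219,123),(294,122),(292,246),(223,247)])
go(471,-101,-8,.278-np.pi/2)"
```

```text
ctr [ 470.7 -101.6   56. ] edges [54.9 99.3 56.1 99.5] ang [-1.279 -2.849  1.865  0.281]
t 17.1 at [ 471.9 -100.3  130.6] [-3.141 -0.    -1.292] w 85.4 F [ 0.3  0.7 -1. ] q [ 0.32  0.5  -0.24  2.04  0.19  0.63 -1.34]
row [0.0004, 0.001, 0.1386, -0.0001, -0.0, 0.0007] n>= 5
```

move_arm:
  moves:
    - [[0.001,0.001,0.05,0,0,-0.007],[0.001,0.001,0.09,0,0,-0.007],[0.001,0.001,0.12,0,0,-0.007],[0.001,0.001,0.132,0,0,-0.007],[0.001,0.001,0.1385,0,0,-0.007],[0.001,0.001,0.1385,0,0,-0.007],[0.001,0.001,0.1385,0,0,-0.007]]

```text
clock: 17.98
eef_pos: [472.0, -101.6, -7.0]
tool_rot: [-3.14, -0.001, -1.285]
force: [0.5, 0.3, 0.0]
width: 85.5
```

move_arm:
  moves:
    - [[0,0,0,0,0,0],[0,0,0,0,0,0],[0,0,0,0,0,0],[0,0,0,0,0,0],[0,0,0,0,0,0],[0,0,0,0,0,0]]
  jaw: 0

```text
clock: 18.73
eef_pos: [471.5, -101.5, -7.1]
tool_rot: [-3.141, -0.001, -1.285]
force: [-0.8, 0.5, 6.8]
width: 55.1
```

```bash
python3 -c "
from look import *
g=get_image('wrist');cv2.imwrite('pics/m_w.png',g['color'])
g=get_image('scene');cv2.imwrite('pics/m_s.png',cv2.resize(g['color'][120:260,140:290],None,fx=4,fy=4))
go(583.5,-320.4,70,.096-np.pi/2)"
```

```text
t 18.82 at [ 471.5 -101.5   -7.1] [-3.141 -0.    -1.285] w 55.0 F [-2.1 -0.1  6.1] q [ 0.24  0.75 -0.12  2.12  0.3   0.29 -1.43]
row [0.2417, -0.0458, -0.077, -0.0008, -0.0004, 0.1897] n>= 7
```

View pics/m_w.png

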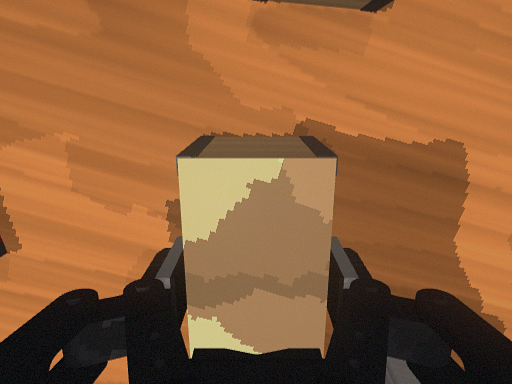

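View pics/m_s.png

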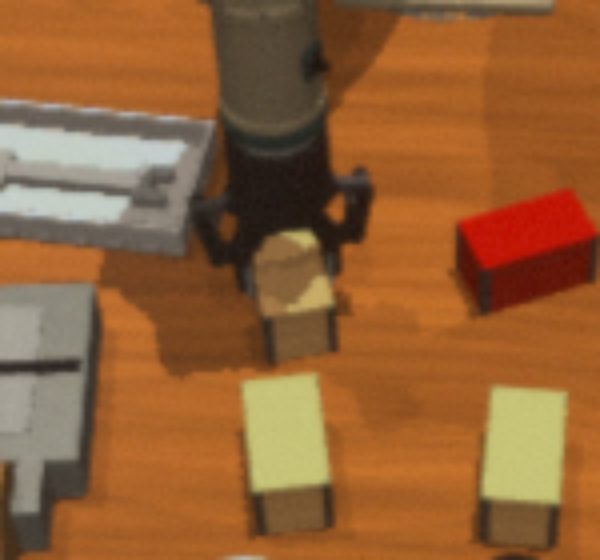

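move_arm:
  moves:
    - [[0,0,-0.02,0,0,0],[0,0,-0.05,0,0,0],[0,0,-0.077,0,0,0],[0.04,-0.008,-0.077,0,0,0.03],[0.08,-0.016,-0.077,0,0,0.07],[0.12,-0.023,-0.077,0,0,0.11],[0.16,-0.03,-0.077,0,0,0.15],[0.2,-0.038,-0.077,0,0,0.19],[0.23,-0.044,-0.077,0,0,0.19],[0.242,-0.046,-0.077,0,0,0.19],[0.242,-0.046,-0.077,0,0,0.19],[0.242,-0.046,-0.077,0,0,0.19],[0.242,-0.046,-0.077,0,0,0.19]]

```text
clock: 20.45
eef_pos: [583.4, -319.0, 69.2]
tool_rot: [3.141, 0.001, -1.473]
force: [-0.9, -0.3, -2.9]
width: 54.7
```

```bash
python3 -c "
from look import *
g=get_image('wrist');cv2.imwrite('pics/n_w.png',g['color'])
go(583.5,-320.4,43,.096-np.pi/2)"
```

```text
t 20.5 at [ 583.4 -319.3   69.3] [ 3.141e+00  1.000e-03 -1.474e+00] w 54.8 F [ 0.3 -0.5 -2.3] q [ 0.58  0.8  -0.2   1.57  0.2   0.79 -1.19]
row [0.0011, 0.0, 0.0263, 0.0002, 0.0006, 0.0012] n>= 3
```

View pics/n_w.png

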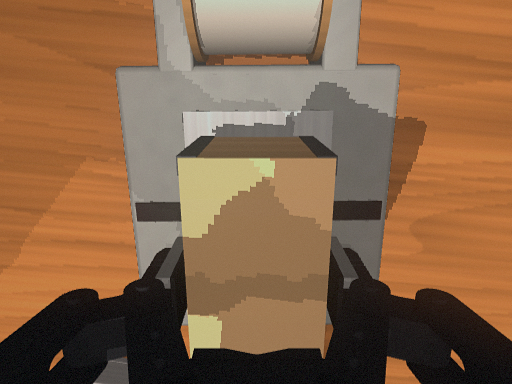

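move_arm:
  moves:
    - [[0.001,0,0.01,0,0,0],[0.001,0,0.02,0,0,0],[0.001,0,0.023,0,0,0],[0.001,0,0.024,0,0,0],[0.001,0,0.024,0,0,0]]

```text
clock: 21.12
eef_pos: [583.8, -321.6, 45.2]
tool_rot: [-3.141, -0.0, -1.475]
force: [0.5, -0.4, -3.2]
width: 54.6
```

move_arm:
  moves:
    - [[0,0,0.001,0,0,0],[0,0,0.002,0,0,0],[0,0,0.002,0,0,0]]

```text
clock: 21.5
eef_pos: [583.6, -321.6, 43.1]
tool_rot: [-3.142, 0.0, -1.475]
force: [0.7, 0.7, -2.5]
width: 55.0
```

move_arm:
  moves:
    - [[-0.001,0,0.001,0,0,0],[-0.001,0,0.001,0,0,0],[-0.001,0,0.001,0,0,0]]

```text
clock: 21.88
eef_pos: [583.7, -321.6, 43.0]
tool_rot: [-3.141, -0.001, -1.475]
force: [-2.3, -2.2, 5.6]
width: 54.7
```

move_arm:
  moves:
    - [[0,0,0.001,0,0,0],[0,0,0.001,0,0,0],[0,0,0.001,0,0,0]]

```text
clock: 22.25
eef_pos: [583.7, -321.6, 43.0]
tool_rot: [-3.141, -0.002, -1.475]
force: [-4.3, -1.2, 11.6]
width: 54.9
```

move_arm:
  moves:
    - [[0,0,-0.001,0,0,0],[0,0,-0.001,0,0,0],[0,0,-0.001,0,0,0],[0,0,-0.001,0,0,0],[0,0,-0.01,0,0,0],[0,0,-0.05,0,0,0],[0,0,-0.1,0,0,0],[0,0,-0.15,0,0,0],[0,0,-0.15,0,0,0],[0,0,-0.15,0,0,0]]
  jaw: 1

```text
clock: 23.5
eef_pos: [583.1, -320.5, 191.2]
tool_rot: [3.141, 0.0, -1.475]
force: [-0.2, -0.0, -1.1]
width: 85.1
```

```bash
python3 -c "
from look import *
look('o_w')
go(632,-85.5,130,.195-np.pi/2)"
```

```text
wrist case [ 6.62007e+02 -8.66580e+01  1.88000e-01  9.87000e-01] area 3070 ct [14. 66.]
wrist case [ 5.78192e+02 -3.17896e+02  9.60000e-02  2.42000e-01] area 1505 ct [247. 134.]
wrist case [ 5.12869e+02 -3.15107e+02 -7.80000e-02  3.31000e-01] area 1731 ct [241. 213.]
top case [ 7.41578e+02 -7.38541e+02  1.19400e+00  5.28000e-01]
top case [ 6.95799e+02 -6.51832e+02 -1.09000e-01  2.03000e-01]
top case [ 6.6206e+02 -8.4954e+01  1.8000e-01  9.6000e-01]
top case [ 6.34035e+02  8.60350e+01 -1.90000e-02  9.75000e-01]
top case [ 6.50034e+02 -3.30180e+02 -6.16000e-01  1.79000e-01]
top case [ 5.82427e+02 -3.30552e+02 -2.12000e-01  2.92000e-01]
top case [6.7470e+01 5.6141e+01 2.0000e-03 5.2600e-01]
t 23.6 at [ 582.5 -320.2  189.7] [ 3.139e+00  1.000e-03 -1.475e+00] w 85.7 F [-0.8  0.3 -0.4] q [ 0.59  0.66 -0.23  1.47  0.17  1.03 -1.15]
row [-0.2288, -0.0719, 0.0599, 0.0024, 0.0015, -0.0992] n>= 6
```

View pics/o_w.png

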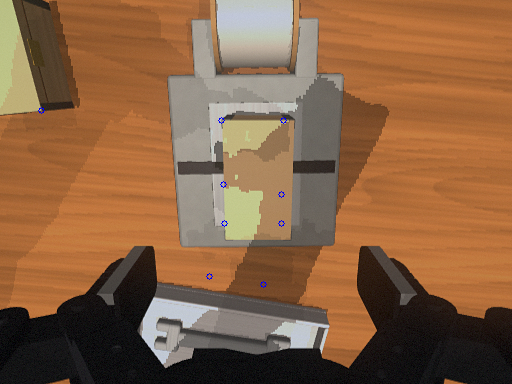

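The case is on the plate. Case A has been knocked about 30 mm in +x and is now at (662,-85.5). I'll measure the placed case from its corners.

```bash
python3 -c "
from look import *
g=cv2.imread('pics/o_w.png');cv2.imwrite('pics/o2.png',cv2.resize(g[60:260,150:360],None,fx=3.5,fy=3.5,interpolation=cv2.INTER_CUBIC))
corners([(222.5,119.5),(295,118.5),(291.5,240),(224,241)],106)
corners([(168.5,76),(343,73.5),(335,244),(180,246)],50)
"
```

```text
ctr [ 582.5 -322.   106. ] edges [ 54.8 100.   56.6 100.2] ang [-1.462 -3.043  1.683  0.08 ]
ctr [ 583.8 -320.5   50. ] edges [154.3 164.9 158.2 165. ] ang [-1.462 -3.024  1.681  0.094]
```

View pics/o2.png

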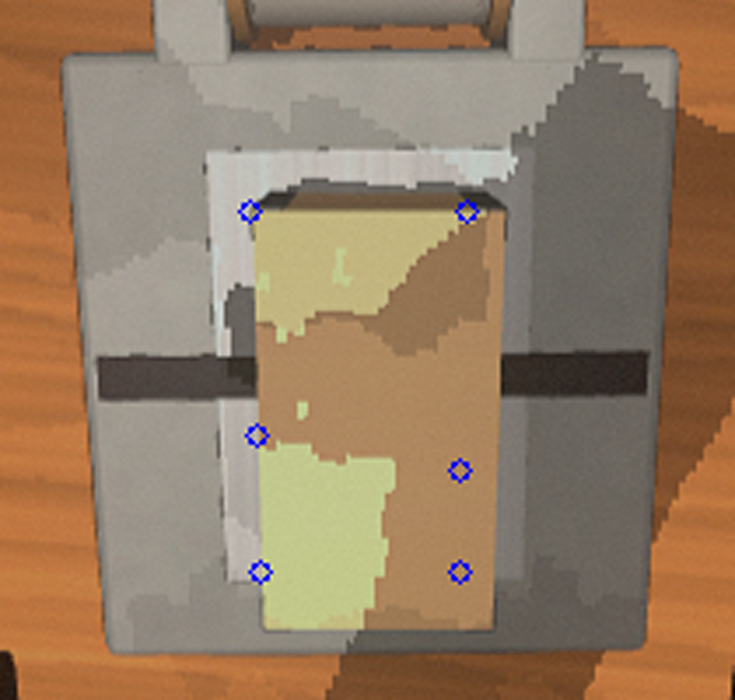

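```bash
python3 -c "
from look import *
go(662,-85.8,130,.185-np.pi/2)"
```

```text
t 23.7 at [ 582.7 -320.2  189.6] [ 3.139e+00  2.000e-03 -1.475e+00] w 85.1 F [ 0.1  0.8 -1.3] q [ 0.59  0.67 -0.23  1.47  0.17  1.03 -1.15]
row [-0.2257, -0.1015, 0.0597, 0.0023, 0.0016, -0.0892] n>= 7
```

move_arm:
  moves:
    - [[-0.05,-0.02,0.01,0.002,0.002,-0.09],[-0.1,-0.045,0.02,0.002,0.002,-0.09],[-0.15,-0.068,0.04,0.002,0.002,-0.09],[-0.2,-0.09,0.055,0.002,0.002,-0.09],[-0.2255,-0.1015,0.06,0.002,0.002,-0.09],[-0.2255,-0.1015,0.06,0.002,0.002,-0.09],[-0.2255,-0.1015,0.06,0.002,0.002,-0.09],[-0.2255,-0.1015,0.06,0.002,0.002,-0.09]]

```text
clock: 24.7
eef_pos: [662.6, -89.1, 131.2]
tool_rot: [-3.14, -0.003, -1.388]
force: [0.3, 0.5, -0.4]
width: 85.6
```

```bash
python3 -c "
from look import *
look('p_w')
go(662,-85.8,-7,.185-np.pi/2)"
```

```text
wrist case [ 6.3307e+02  8.6562e+01 -4.4000e-02  9.8300e-01] area 7540 ct [ 30. 179.]
wrist case [ 6.60685e+02 -8.38960e+01  1.81000e-01  2.17000e-01] area 1967 ct [242. 139.]
wrist case [ 6.07103e+02 -9.68690e+01  1.78000e-01  3.56000e-01] area 2737 ct [247. 222.]
top case [ 8.69371e+02 -1.93922e+02  1.54300e+00  3.20000e-01]
top case [ 8.19450e+02 -2.75848e+02  3.94000e-01  1.13000e-01]
top case [ 6.34143e+02  8.60180e+01 -3.20000e-02  9.69000e-01]
top case [ 6.34693e+02 -8.45650e+01  4.37000e-01  3.88000e-01]
top case [ 6.09531e+02 -3.68200e+02  4.90000e-01  2.71000e-01]
top case [ 9.68150e+01 -5.23535e+02  2.41000e-01  3.43000e-01]
top case [ 1.12924e+02 -2.72388e+02  1.98000e-01  3.29000e-01]
top case [ 1.05079e+02 -3.06436e+02  2.67000e-01  3.37000e-01]
top case [ 111.84  -427.35     1.537    0.463]
top case [ 9.3881e+01 -5.5535e+02  3.0700e-01  2.9400e-01]
top case [67.762 55.326 -0.079  0.751]
t 24.8 at [662.8 -88.4 131.3] [-3.140e+00 -3.000e-03 -1.387e+00] w 85.5 F [ 0.8 -0.3 -0.5] q [ 0.22  0.73 -0.23  1.52  0.2   0.91 -1.46]
row [-0.0031, 0.0006, 0.1383, -0.0019, -0.0029, -0.0016] n>= 5
```

View pics/p_w.png

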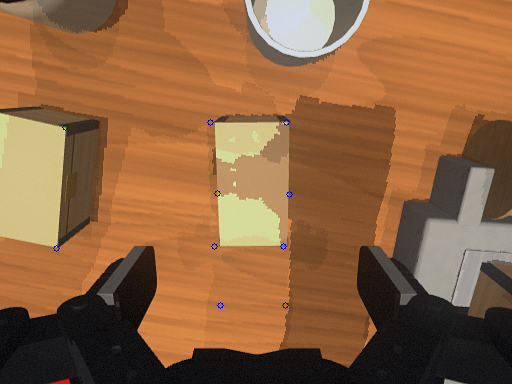

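```bash
python3 -c "
from look import *
corners([(215.5,122.5),(290,121.5),(288.5,245),(219,246)])
go(662,-85.8,-7,.18-np.pi/2)"
```

```text
ctr [661.6 -86.8  56. ] edges [54.7 99.1 56.6 99.1] ang [-1.375 -2.943  1.768  0.179]
t 24.85 at [662.9 -87.9 131.4] [-3.139e+00 -3.000e-03 -1.387e+00] w 85.1 F [-1.2 -0.1  0.3] q [ 0.22  0.73 -0.23  1.52  0.2   0.91 -1.46]
row [-0.0026, 0.0008, 0.1384, -0.0021, -0.0026, 0.0038] n>= 5
```

move_arm:
  moves:
    - [[-0.001,0.001,0.05,-0.002,-0.002,-0.009],[-0.001,0.001,0.09,-0.002,-0.002,-0.009],[-0.001,0.001,0.12,-0.002,-0.002,-0.009],[-0.001,0.001,0.132,-0.002,-0.002,-0.009],[-0.001,0.001,0.1385,-0.002,-0.002,-0.009],[-0.001,0.001,0.1385,-0.002,-0.002,-0.009],[-0.001,0.001,0.1385,-0.002,-0.002,-0.009]]

```text
clock: 25.72
eef_pos: [663.2, -86.0, -6.1]
tool_rot: [-3.14, -0.001, -1.376]
force: [1.1, -0.4, -0.3]
width: 85.7
```

move_arm:
  moves:
    - [[0,0,0,0,0,0],[0,0,0,0,0,0],[0,0,0,0,0,0],[0,0,0,0,0,0],[0,0,0,0,0,0],[0,0,0,0,0,0]]
  jaw: 0

```text
clock: 26.48
eef_pos: [662.9, -86.1, -6.4]
tool_rot: [-3.14, -0.001, -1.376]
force: [-1.5, -1.0, 5.6]
width: 54.9
```

```bash
python3 -c "
from look import *
g=get_image('wrist');cv2.imwrite('pics/q_w.png',g['color'])
go(583.5,-320.4,125,.096-np.pi/2)"
```

```text
t 26.52 at [662.9 -86.   -6.4] [-3.140e+00 -1.000e-03 -1.376e+00] w 54.8 F [-1.  -0.8  5.9] q [ 0.2   0.9  -0.19  1.59  0.25  0.67 -1.5 ]
row [0.2147, 0.123, -0.1315, -0.0012, -0.0005, 0.0986] n>= 7
```

View pics/q_w.png

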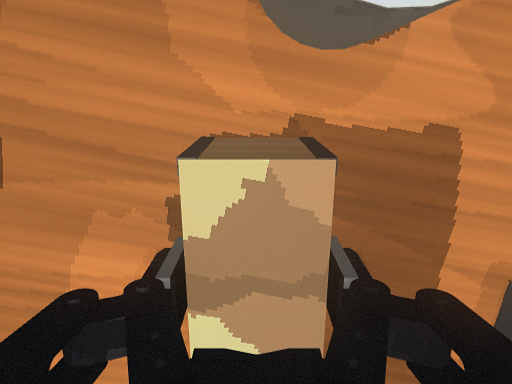

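move_arm:
  moves:
    - [[0,0,-0.02,0,0,0],[0,0,-0.06,0,0,0],[0,0,-0.105,0,0,0],[0,0,-0.1315,0,0,0],[0.04,0.022,-0.1315,0,0,0.02],[0.08,0.045,-0.1315,0,0,0.04],[0.12,0.067,-0.1315,0,0,0.06],[0.16,0.09,-0.1315,0,0,0.08],[0.19,0.108,-0.1315,0,0,0.098],[0.208,0.118,-0.1315,0,0,0.098],[0.2148,0.122,-0.1315,0,0,0.098],[0.2148,0.122,-0.1315,0,0,0.098],[0.2148,0.122,-0.1315,0,0,0.098],[0.2148,0.122,-0.1315,0,0,0.098]]

```text
clock: 28.28
eef_pos: [584.8, -318.6, 124.2]
tool_rot: [-3.141, 0.001, -1.472]
force: [0.1, 0.5, -3.2]
width: 54.9
```

```bash
python3 -c "
from look import *
g=get_image('wrist');cv2.imwrite('pics/r_w.png',g['color'])
go(584.5,-320.6,100,.096-np.pi/2)"
```

```text
t 28.32 at [ 584.6 -318.9  124.2] [-3.141  0.    -1.472] w 54.3 F [ 0.1  0.  -2.5] q [ 0.59  0.73 -0.23  1.53  0.2   0.9  -1.18]
row [0.0016, 0.0003, 0.0242, -0.0002, 0.0004, 0.0025] n>= 3
```

View pics/r_w.png

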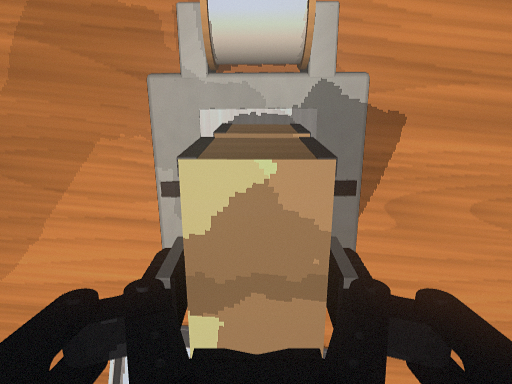

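move_arm:
  moves:
    - [[0.0005,0,0.01,0,0,0.002],[0.0005,0,0.019,0,0,0.002],[0.0005,0,0.022,0,0,0.002],[0.0005,0,0.022,0,0,0.002],[0.0005,0,0.022,0,0,0.002]]

```text
clock: 28.95
eef_pos: [584.3, -320.9, 102.4]
tool_rot: [-3.141, -0.0, -1.476]
force: [-0.3, -0.5, -2.3]
width: 54.8
```

move_arm:
  moves:
    - [[0,0,0.001,0,0,0],[0,0,0.002,0,0,0],[0,0,0.002,0,0,0]]

```text
clock: 29.32
eef_pos: [584.0, -320.7, 100.1]
tool_rot: [3.141, -0.0, -1.476]
force: [-0.2, 0.3, -1.9]
width: 54.6
```

move_arm:
  moves:
    - [[0,0,0.001,0,0,0],[0,0,0.001,0,0,0],[0,0,0.001,0,0,0]]

```text
clock: 29.7
eef_pos: [584.2, -320.8, 99.6]
tool_rot: [-3.141, -0.0, -1.476]
force: [-0.8, 1.0, 2.3]
width: 54.9
```

Contact came at the expected height, so I'll release.

move_arm:
  moves:
    - [[0,0,0,0,0,0],[0,0,0,0,0,0],[0,0,0,0,0,0],[0,0,0,0,0,0],[0,0,-0.01,0,0,0],[0,0,-0.05,0,0,0],[0,0,-0.1,0,0,0],[0,0,-0.12,0,0,0],[0,0,-0.12,0,0,0],[0,0,-0.12,0,0,0]]
  jaw: 1

```text
clock: 30.95
eef_pos: [583.4, -320.4, 218.2]
tool_rot: [3.14, 0.001, -1.476]
force: [-0.3, 0.2, -0.3]
width: 85.3
```

```bash
python3 -c "
from look import *
look('s_w')
go(633.5,86,130,-.035-np.pi/2)"
```

```text
wrist case [ 5.93029e+02 -3.02405e+02 -1.45000e+00  3.23000e-01] area 1778 ct [243. 139.]
wrist case [ 4.90078e+02 -3.10466e+02 -8.30000e-02  4.10000e-01] area 1771 ct [236. 227.]
top case [ 6.83909e+02 -7.29299e+02  1.20200e+00  2.48000e-01]
top case [ 6.84364e+02 -7.53090e+02  1.15600e+00  5.06000e-01]
top case [ 6.34098e+02  8.60470e+01 -2.50000e-02  9.77000e-01]
top case [ 6.59096e+02 -3.48260e+02 -6.97000e-01  1.84000e-01]
top case [ 5.89200e+02 -3.46536e+02  1.79000e-01  2.88000e-01]
top case [67.521 56.086 -0.     0.626]
t 31.05 at [ 583.2 -320.3  217.6] [ 3.139e+00  1.000e-03 -1.476e+00] w 85.2 F [ 1.   0.6 -0. ] q [ 0.6   0.64 -0.25  1.43  0.17  1.09 -1.15]
row [-0.3996, -0.0888, 0.0879, 0.0026, 0.0012, 0.1298] n>= 9
```

View pics/s_w.png

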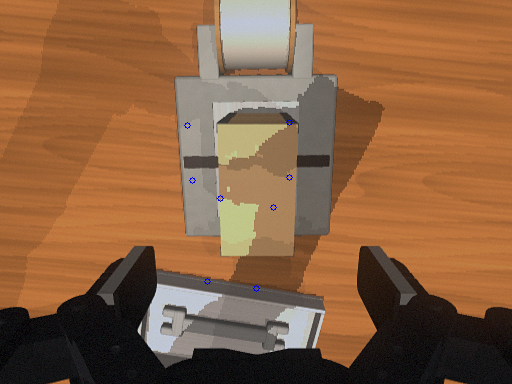

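```bash
python3 -c "
from look import *
corners([(217.5,124),(298,123.5),(294,254.5),(220.5,256)],162)
go(633.5,86,130,-.04-np.pi/2)"
```

```text
ctr [ 583.2 -321.4  162. ] edges [54.5 98.  55.8 98.9] ang [-1.47  -3.044  1.688  0.085]
t 31.1 at [ 583.3 -320.3  217.6] [ 3.139e+00  1.000e-03 -1.476e+00] w 85.3 F [-0.5 -0.4 -0.3] q [ 0.6   0.64 -0.25  1.43  0.17  1.09 -1.15]
row [-0.3996, -0.0887, 0.088, 0.0024, 0.0012, 0.1349] n>= 9
```

move_arm:
  moves:
    - [[-0.055,-0.012,0,0.002,0.001,0.02],[-0.11,-0.024,0.01,0.002,0.001,0.04],[-0.165,-0.036,0.03,0.002,0.001,0.06],[-0.22,-0.049,0.05,0.002,0.001,0.08],[-0.275,-0.061,0.07,0.002,0.001,0.1],[-0.33,-0.073,0.08,0.002,0.001,0.12],[-0.38,-0.085,0.088,0.002,0.001,0.135],[-0.3995,-0.0887,0.088,0.002,0.001,0.135],[-0.3995,-0.0887,0.088,0.002,0.001,0.135],[-0.3995,-0.0887,0.088,0.002,0.001,0.135],[-0.3995,-0.0887,0.088,0.002,0.001,0.135]]

```text
clock: 32.48
eef_pos: [634.8, 82.4, 131.3]
tool_rot: [-3.139, -0.002, -1.615]
force: [-0.4, -0.4, -0.3]
width: 85.6
```

```bash
python3 -c "
from look import *
s=ctrl.read_state();g=get_image('wrist');cv2.imwrite('pics/t_w.png',g['color'])
go(633.5,86,-7,-.04-np.pi/2)"
```

```text
t 32.52 at [634.8  82.9 131.3] [-3.139e+00 -2.000e-03 -1.614e+00] w 85.6 F [-0.1  0.4 -0.6] q [-0.06  0.69 -0.19  1.61  0.16  0.86 -1.93]
row [-0.0033, 0.0017, 0.1383, -0.0022, -0.002, -0.0033] n>= 5
```

View pics/t_w.png

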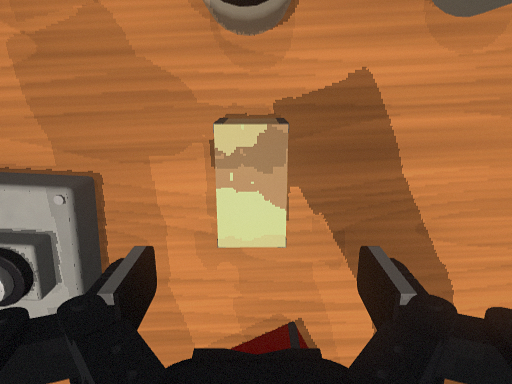

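```bash
python3 -c "
from look import *
corners([(214,123),(289,122),(287,247),(217,247)])
go(634,85.5,-7,-.04-np.pi/2)"
```

```text
ctr [633.4  86.   56. ] edges [ 55.1 100.4  57.1  99.6] ang [-1.602  3.108  1.526 -0.054]
t 32.58 at [634.8  83.4 131.3] [-3.139e+00 -2.000e-03 -1.614e+00] w 85.2 F [-0.6 -0.   0.5] q [-0.06  0.69 -0.19  1.61  0.16  0.86 -1.93]
row [-0.0023, 0.0012, 0.1383, -0.0023, -0.0017, -0.0028] n>= 5
```

move_arm:
  moves:
    - [[-0.001,0.0005,0.05,-0.002,-0.002,-0.003],[-0.001,0.0005,0.09,-0.002,-0.002,-0.003],[-0.001,0.0005,0.12,-0.002,-0.002,-0.003],[-0.001,0.0005,0.132,-0.002,-0.002,-0.003],[-0.001,0.0005,0.1385,-0.002,-0.002,-0.003],[-0.001,0.0005,0.1385,-0.002,-0.002,-0.003],[-0.001,0.0005,0.1385,-0.002,-0.002,-0.003]]

```text
clock: 33.45
eef_pos: [635.4, 86.4, -6.2]
tool_rot: [-3.14, 0.001, -1.608]
force: [0.1, -0.9, -0.3]
width: 85.5
```

move_arm:
  moves:
    - [[0,0,0,0,0,0],[0,0,0,0,0,0],[0,0,0,0,0,0],[0,0,0,0,0,0],[0,0,0,0,0,0],[0,0,0,0,0,0]]
  jaw: 0

```text
clock: 34.2
eef_pos: [635.1, 86.4, -6.5]
tool_rot: [-3.14, 0.001, -1.608]
force: [-1.3, 1.2, 5.5]
width: 54.9
```

```bash
python3 -c "
from look import *
g=get_image('wrist');cv2.imwrite('pics/u_w.png',g['color'])
go(584.7,-320.5,185,.096-np.pi/2)"
```

```text
t 34.25 at [635.   86.5  -6.5] [-3.140e+00  1.000e-03 -1.608e+00] w 54.8 F [-1.1  0.1  5.2] q [-0.09  0.87 -0.15  1.68  0.2   0.6  -1.96]
row [0.4083, 0.0349, -0.1921, -0.0013, 0.0012, -0.1332] n>= 10
```

View pics/u_w.png

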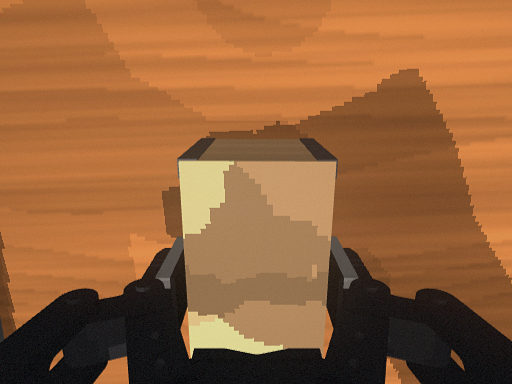

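move_arm:
  moves:
    - [[0,0,-0.02,0,0,0],[0,0,-0.05,0,0,0],[0.04,0.003,-0.08,0,0,-0.013],[0.08,0.007,-0.1,0,0,-0.026],[0.12,0.01,-0.12,0,0,-0.04],[0.16,0.014,-0.14,0,0,-0.053],[0.2,0.017,-0.16,0,0,-0.066],[0.24,0.02,-0.18,0,0,-0.08],[0.28,0.024,-0.192,0,0,-0.093],[0.32,0.027,-0.192,0,0,-0.107],[0.36,0.03,-0.192,0,0,-0.12],[0.39,0.033,-0.192,0,0,-0.133],[0.403,0.034,-0.192,0,0,-0.133],[0.4083,0.0346,-0.192,0,0,-0.133],[0.4083,0.0346,-0.192,0,0,-0.133],[0.4083,0.0346,-0.192,0,0,-0.133],[0.4083,0.0346,-0.192,0,0,-0.133],[0.4083,0.0346,-0.192,0,0,-0.133]]

```text
clock: 36.5
eef_pos: [584.8, -320.1, 184.2]
tool_rot: [-3.141, 0.001, -1.474]
force: [0.4, 1.3, -2.6]
width: 54.9
```

```bash
python3 -c "
from look import *
g=get_image('wrist');cv2.imwrite('pics/v_w.png',g['color'])
go(585,-320.6,157.5,.096-np.pi/2)"
```

```text
t 36.55 at [ 584.8 -320.3  184.2] [-3.141e+00  1.000e-03 -1.475e+00] w 54.8 F [-0.1 -0.5 -2.1] q [ 0.61  0.68 -0.27  1.47  0.2   1.02 -1.18]
row [0.0003, -0.0002, 0.0267, -0.0001, 0.0011, 0.0003] n>= 3
```

View pics/v_w.png

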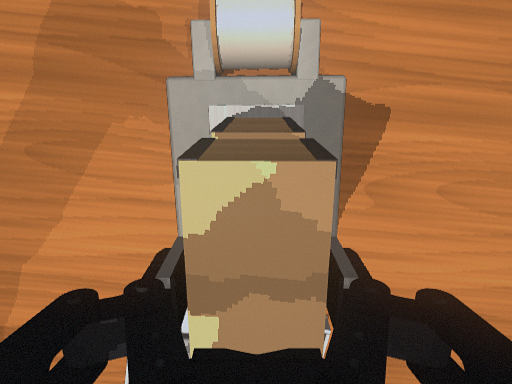

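The held case lines up with the two below, all centred at about column 257, with the plate edges at columns 168 and 345. I'll lower it.

move_arm:
  moves:
    - [[0,0,0.012,0,0,0],[0,0,0.022,0,0,0],[0,0,0.0265,0,0,0],[0,0,0.0265,0,0,0],[0,0,0.0265,0,0,0]]

```text
clock: 37.17
eef_pos: [584.9, -320.7, 157.9]
tool_rot: [-3.141, 0.001, -1.475]
force: [0.9, 0.1, -3.3]
width: 55.1
```

move_arm:
  moves:
    - [[0,0,0.001,0,0,0],[0,0,0.002,0,0,0],[0,0,0.002,0,0,0]]

```text
clock: 37.55
eef_pos: [584.6, -320.6, 155.7]
tool_rot: [-3.141, 0.001, -1.475]
force: [-0.4, -0.0, -2.8]
width: 54.9
```

move_arm:
  moves:
    - [[0,0,0.001,0,0,0],[0,0,0.001,0,0,0],[0,0,0.001,0,0,0]]

```text
clock: 37.92
eef_pos: [584.7, -320.7, 155.5]
tool_rot: [-3.141, 0.001, -1.475]
force: [-3.4, 0.4, 4.5]
width: 54.8
```

move_arm:
  moves:
    - [[0,0,0,0,0,0],[0,0,0,0,0,0],[0,0,0,0,0,0],[0,0,0,0,0,0],[0,0,-0.01,0,0,0],[0,0,-0.05,0,0,0],[0,0,-0.1,0,0,0],[0,0,-0.12,0,0,0],[0,0,-0.12,0,0,0],[0,0,-0.12,0,0,0]]
  jaw: 1

```text
clock: 39.17
eef_pos: [583.9, -320.5, 273.7]
tool_rot: [3.14, 0.002, -1.475]
force: [-0.5, 0.1, -0.0]
width: 85.3
```

```bash
python3 -c "
from look import *
g=get_image('wrist');cv2.imwrite('pics/x_w.png',g['color'])
g=get_image('scene');cv2.imwrite('pics/x_s.png',cv2.resize(g['color'][80:330,60:420],None,fx=2.2,fy=2.2))
go(582,335,270,-0.09)"
```

```text
t 39.27 at [ 583.8 -320.4  273.1] [ 3.139e+00  3.000e-03 -1.475e+00] w 85.3 F [-0.  -0.1 -0.3] q [ 0.62  0.6  -0.28  1.35  0.17  1.21 -1.15]
row [-0.6526, -0.061, 0.0046, 0.0002, 0.0037, -1.3849] n>= 13
```

View pics/x_w.png

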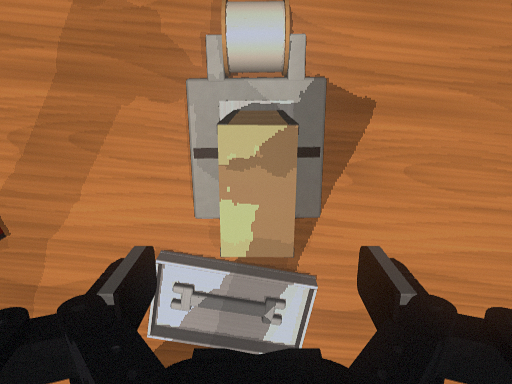

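View pics/x_s.png

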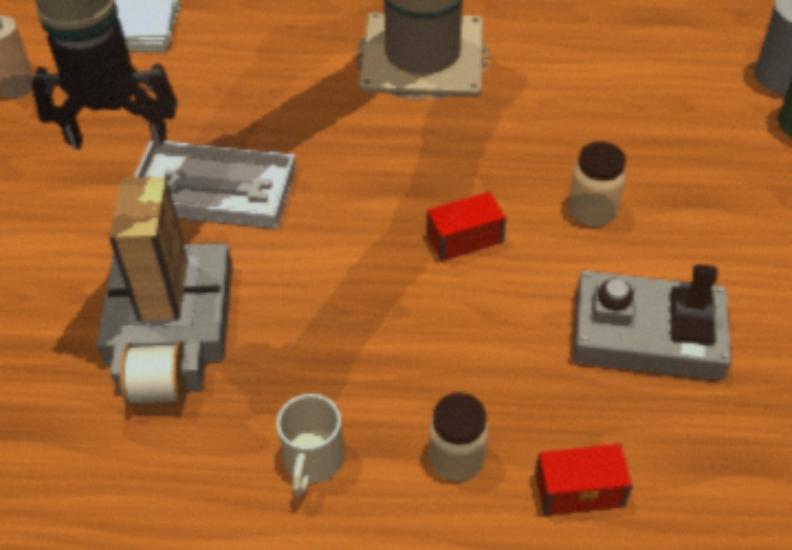

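```bash
python3 - <<'E'
from look import *
corners([(219,124.5),(298.5,124.5),(294,256),(220.5,257)],218)
s=ctrl.read_state();T=tool(s)
g=get_image("scene");c=cam(g);im=g["color"]
ims=cv2.resize(im[60:180,60:180],None,fx=6,fy=6,interpolation=cv2.INTER_CUBIC)
for z in(0,-36,-73,-100,-130):
    for x in (-57,-42,0,42,57):
        p=T[:3,:3]@np.array([x,0,z])+T[:3,3];u=(proj(c,p)[0]-60+.5)*6-.5
        cv2.circle(ims,tuple(int(v) for v in u),2,(0,0,255) if x else (0,255,255),-1)
        if x==57:cv2.putText(ims,str(z),tuple(int(v) for v in u+6),0,.45,(255,0,0),1)
cv2.imwrite("pics/y.png",cv2.resize(ims,(640,640)))
E
```

```text
ctr [ 583.2 -321.9  218. ] edges [53.8 98.3 55.7 99.2] ang [-1.475 -3.046  1.682  0.076]
```

View pics/y.png

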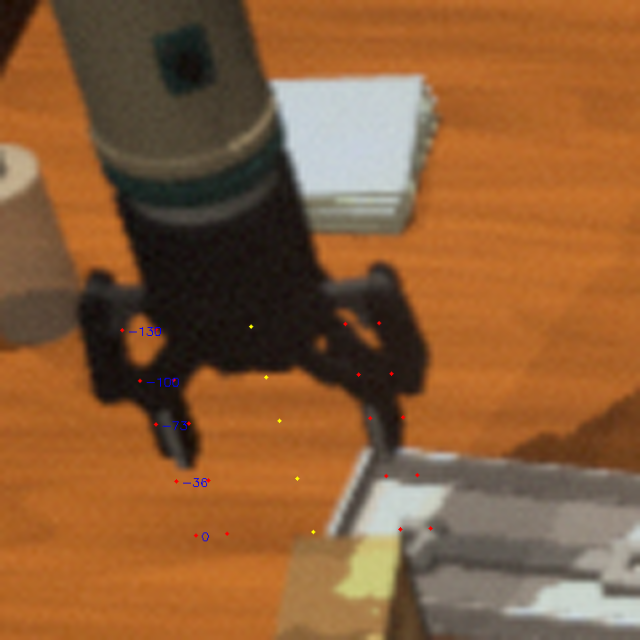

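```bash
python3 -c "
from look import *
go(586.7,384.5,200,-0.09)"
```

```text
t 39.38 at [ 584.1 -320.5  273.4] [ 3.140e+00  2.000e-03 -1.475e+00] w 85.5 F [0.4 0.1 0.5] q [ 0.62  0.6  -0.28  1.35  0.17  1.21 -1.15]
row [-0.7014, -0.0702, 0.0748, -0.0001, 0.0031, -1.385] n>= 14
```

move_arm:
  moves:
    - [[-0.06,-0.006,0,0,0,0],[-0.12,-0.012,0,0,0.002,-0.1],[-0.18,-0.018,0,0,0.003,-0.25],[-0.7,-0.07,0.03,0,0.003,-1.385],[-0.7,-0.07,0.03,0,0.003,-1.385],[-0.7,-0.07,0.03,0,0.003,-1.385],[-0.7,-0.07,0.03,0,0.003,-1.385],[-0.7,-0.07,0.05,0,0.003,-1.385],[-0.7,-0.07,0.075,0,0.003,-1.385],[-0.7,-0.07,0.075,0,0.003,-1.385],[-0.7,-0.07,0.075,0,0.003,-1.385],[-0.7,-0.07,0.075,0,0.003,-1.385],[-0.7,-0.07,0.075,0,0.003,-1.385],[-0.7,-0.07,0.075,0,0.003,-1.385],[-0.7,-0.07,0.075,0,0.003,-1.385],[-0.7,-0.07,0.075,0,0.003,-1.385],[-0.7,-0.07,0.075,0,0.003,-1.385]]

```text
clock: 41.5
eef_pos: [587.8, 382.1, 200.8]
tool_rot: [3.141, -0.003, -0.091]
force: [-0.2, -0.2, 0.1]
width: 85.1
```

```bash
python3 -c "
from look import *
s=ctrl.read_state();g=get_image('wrist');np.save('w.npy',g,allow_pickle=True);np.save('ws.npy',s,allow_pickle=True)
cv2.imwrite('pics/z_w.png',cv2.resize(g['color'],None,fx=1.5,fy=1.5))
go(586.7,384.5,110,-0.09)"
```

```text
t 41.55 at [587.6 382.3 200.7] [ 3.141e+00 -2.000e-03 -9.100e-02] w 85.2 F [-0.7  0.6 -0.6] q [-0.3   0.77 -0.63  1.34  0.46  1.18 -1.06]
row [-0.0013, -0.0021, 0.0907, 0.0007, -0.0024, -0.0007] n>= 4
```

View pics/z_w.png

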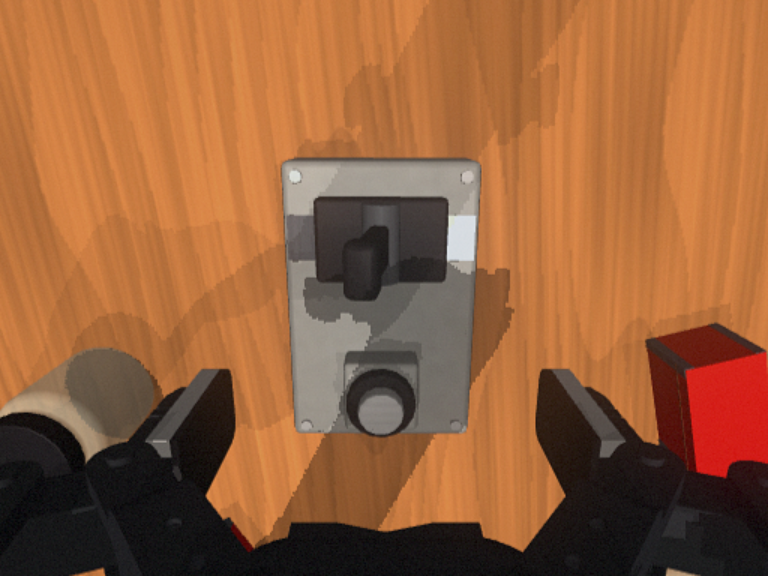

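The console's top corners are at (282,160), (480,160), (468,433) and (296,433). The lever tip is near (362,270), leaning slightly to the off side (left), the white "on" patch is at (461,237), and the button is at (381,406).

```bash
python3 - <<'E'
from h import *
g=np.load("w.npy",allow_pickle=True).item();s=np.load("ws.npy",allow_pickle=True).item();c=cam(g,s)
b=lambda u,z:back(c,((u[0]+.5)/1.5-.5,(u[1]+.5)/1.5-.5),z)
P=np.array([b(u,45) for u in [(282,160),(480,160),(468,433),(296,433)]])
e=np.diff(np.r_[P,P[:1]],axis=0);print(P.mean(0),np.linalg.norm(e,axis=1).round(1),np.arctan2(e[:,1],e[:,0]).round(3))
print("btn",b((381,406),88)); print("tip",b((362,268),137))
ctr=P.mean(0);yaw=-.09
Rz=R.from_euler("z",yaw).as_matrix()
for nm,l in [("pivot",(0,50,63)),("btn",(0,-55,88))]+[("tip%.2f"%a,(75*np.sin(a-.6),50,63+75*np.cos(a-.6))) for a in(.3,.45,.6,.75)]:
    w=np.r_[ctr[:2],0]+Rz@np.array(l);print(nm,w.round(1),(proj(c,w)[0]*1.5).round())
E
```

```text
[582.30015252 338.5167935   45.        ] [125.9 197.8 128.  197.6] [-0.091 -1.655  3.049  1.476]
btn [577.27216884 286.99080726  88.        ]
tip [577.93583308 391.03641188 137.        ]
pivot [586.8 388.3  63. ] [381. 241.]
btn [577.4 283.7  88. ] [381. 410.]
tip0.30 [564.7 390.3 134.7] [336. 270.]
tip0.45 [575.6 389.3 137.2] [357. 272.]
tip0.60 [586.8 388.3 138. ] [380. 272.]
tip0.75 [598.  387.3 137.2] [403. 272.]
```

```bash
python3 -c "
from look import *
go(582,387,58,-0.09)"
```

```text
t 41.55 at [587.6 382.3 200.7] [ 3.141e+00 -2.000e-03 -9.100e-02] w 85.2 F [-0.7  0.6 -0.6] q [-0.3   0.77 -0.63  1.34  0.46  1.18 -1.06]
row [-0.0064, -0.0042, 0.1427, 0.0007, -0.0024, -0.0007] n>= 5
```

move_arm:
  moves:
    - [[-0.006,-0.003,0,0,-0.002,0],[-0.006,-0.003,0,0,-0.002,0],[-0.006,-0.003,0,0,-0.002,0],[-0.006,-0.003,0,0,-0.002,0],[-0.006,-0.003,0.05,0,-0.002,0],[-0.006,-0.003,0.09,0,-0.002,0],[-0.006,-0.003,0.12,0,-0.002,0],[-0.006,-0.003,0.135,0,-0.002,0],[-0.006,-0.003,0.1425,0,-0.002,0],[-0.006,-0.003,0.1425,0,-0.002,0],[-0.006,-0.003,0.1425,0,-0.002,0]]
  jaw: 0.5

```text
clock: 42.92
eef_pos: [582.7, 386.9, 59.2]
tool_rot: [-3.141, -0.002, -0.09]
force: [0.3, -1.0, 0.5]
width: 42.2
```

```bash
cat > sn.py <<'E'
import sys
from look import *
n=sys.argv[1]
g=get_image('wrist');cv2.imwrite(f'pics/{n}_w.png',g['color'])
g=get_image('scene');cv2.imwrite(f'pics/{n}_s.png',cv2.resize(g['color'][150:270,310:430],None,fx=5,fy=5,interpolation=cv2.INTER_CUBIC))
go(582,387,58,-0.09)
E
python3 sn.py A
```

```text
t 43.02 at [582.5 386.7  59. ] [-3.141e+00 -1.000e-03 -9.000e-02] w 42.7 F [-0.4  0.4 -0. ] q [-0.33  0.91 -0.56  1.46  0.55  0.93 -1.14]
row [-0.0005, -0.0003, 0.001, -0.0004, -0.0014, -0.0001] n>= 3
```

View pics/A_w.png

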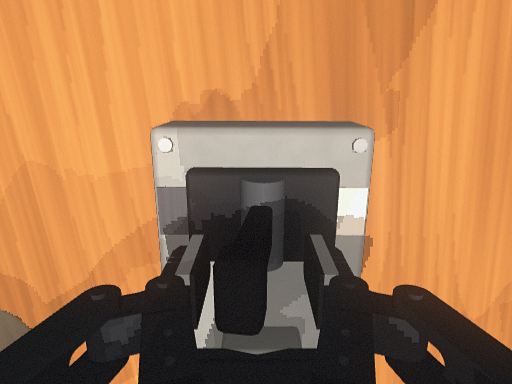

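View pics/A_s.png

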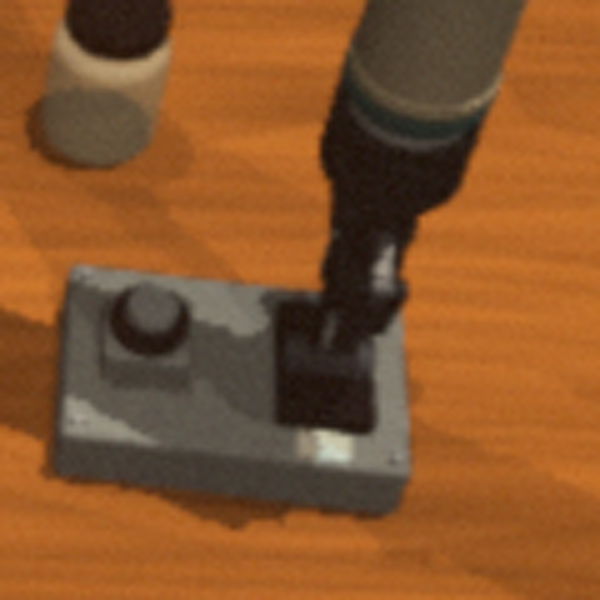

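move_arm:
  moves:
    - [[-0.008,0,0,0,0,0],[-0.016,0,0,0,0,0],[-0.022,0,0,0,0,0],[-0.028,0,0,0,0,0],[-0.028,0,0,0,0,0],[-0.028,0,0,0,0,0]]

```text
clock: 43.78
eef_pos: [553.7, 388.6, 58.0]
tool_rot: [3.141, 0.001, -0.09]
force: [1.6, -0.1, 1.8]
width: 42.7
```

move_arm:
  moves:
    - [[-0.003,0,0,0,0,0],[-0.005,0,0,0,0,0],[-0.005,0,0,0,0,0]]

```text
clock: 44.15
eef_pos: [548.9, 389.1, 57.9]
tool_rot: [3.141, 0.0, -0.09]
force: [3.5, -0.0, -0.3]
width: 42.6
```

move_arm:
  moves:
    - [[-0.002,0,0,0,0,0],[-0.003,0,0,0,0,0],[-0.003,0,0,0,0,0]]

```text
clock: 44.52
eef_pos: [548.3, 389.2, 58.4]
tool_rot: [-3.141, -0.003, -0.091]
force: [6.2, -0.9, 0.5]
width: 42.3
```

move_arm:
  moves:
    - [[-0.002,0,0,0,0,0],[-0.004,0,0,0,0,0],[-0.004,0,0,0,0,0],[-0.004,0,0,0,0,0]]

```text
clock: 45.02
eef_pos: [547.6, 389.3, 59.1]
tool_rot: [-3.14, -0.008, -0.092]
force: [11.8, -1.3, 0.1]
width: 42.5
```

```bash
python3 sn.py B
```

```text
t 45.12 at [547.6 389.3  59.1] [-3.14  -0.008 -0.092] w 43.0 F [11.6 -0.1  0.3] q [-0.35  0.87 -0.55  1.56  0.56  0.87 -1.21]
row [0.0345, -0.0008, 0.0014, -0.0017, -0.0083, -0.0022] n>= 3
```

View pics/B_w.png

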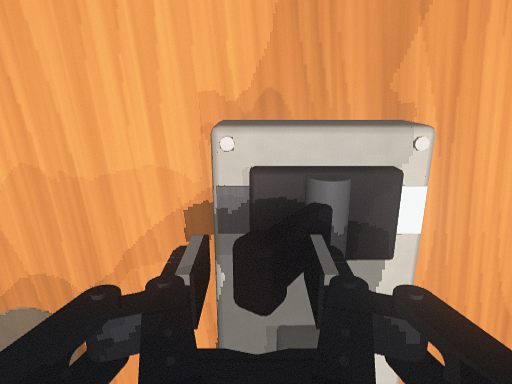

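The lever is hard against its off stop: the push rose to 12 N with no further travel. Now I'll throw it on.

move_arm:
  moves:
    - [[0.01,0,0,0,0,0],[0.02,0,0,0,0,0],[0.03,0,0,0,0,0],[0.04,0,0,0,0,0],[0.05,0,0,0,0,0],[0.06,0,0,0,0,0],[0.068,0,0,0,0,0],[0.075,0,0,0,0,0],[0.075,0,0,0,0,0],[0.075,0,0,0,0,0]]

```text
clock: 46.38
eef_pos: [617.8, 382.6, 58.0]
tool_rot: [3.141, -0.002, -0.09]
force: [0.7, -0.5, 0.1]
width: 42.6
```

move_arm:
  moves:
    - [[0.003,0,0,0,0,0],[0.006,0,0,0,0,0],[0.006,0,0,0,0,0]]

```text
clock: 46.75
eef_pos: [622.8, 382.5, 57.8]
tool_rot: [3.141, 0.0, -0.09]
force: [-2.6, 0.2, 0.0]
width: 42.7
```

move_arm:
  moves:
    - [[0.003,0,0,0,0,0],[0.004,0,0,0,0,0],[0.004,0,0,0,0,0]]

```text
clock: 47.12
eef_pos: [622.9, 382.5, 57.5]
tool_rot: [3.139, 0.006, -0.088]
force: [-9.6, -0.7, 3.8]
width: 42.4
```

move_arm:
  moves:
    - [[0.002,0,0,0,0,0],[0.003,0,0,0,0,0],[0.003,0,0,0,0,0]]

```text
clock: 47.5
eef_pos: [623.0, 382.5, 57.3]
tool_rot: [3.137, 0.011, -0.087]
force: [-15.6, -0.9, 5.5]
width: 42.6
```

```bash
python3 sn.py C
```

```text
t 47.6 at [623.  382.5  57.4] [ 3.137  0.011 -0.087] w 42.6 F [-15.8  -1.7   4. ] q [-0.31  0.96 -0.57  1.34  0.54  1.01 -1.06]
row [-0.0412, -0.0009, -0.0002, 0.0042, 0.0107, 0.0027] n>= 3
```

View pics/C_w.png

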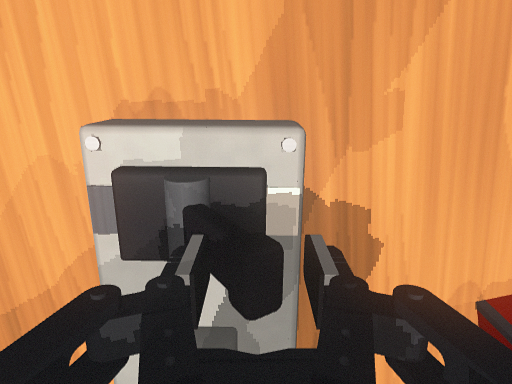

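move_arm:
  moves:
    - [[-0.006,0,0,0,0,0],[-0.006,0,0,0,0,0],[-0.006,0,0,0,0,0],[-0.006,0,-0.002,0,0,0],[-0.006,0,-0.03,0,0,0],[-0.006,0,-0.07,0,0,0],[-0.006,0,-0.12,0,0,0],[-0.006,0,-0.14,0,0,0],[-0.006,0,-0.14,0,0,0]]
  jaw: 1

```text
clock: 48.72
eef_pos: [624.6, 383.0, 199.3]
tool_rot: [-3.141, -0.003, -0.09]
force: [0.6, -0.4, -0.8]
width: 85.2
```

```bash
python3 sn.py D; python3 -c "
from look import *
go(577.3,284,90,-0.09)"
```

```text
t 48.83 at [623.2 381.6 196.1] [ 3.139e+00  2.000e-03 -9.000e-02] w 85.1 F [-0.2  0.4  0.2] q [-0.3   0.82 -0.62  1.23  0.47  1.23 -1.01]
row [-0.0413, -0.0021, 0.1381, 0.0029, 0.0016, 0.0001] n>= 5
t 48.83 at [623.2 381.6 196.1] [ 3.139e+00  2.000e-03 -9.000e-02] w 85.1 F [-0.2  0.4  0.2] q [-0.3   0.82 -0.62  1.23  0.47  1.23 -1.01]
row [-0.0368, 0.101, 0.1064, 0.0029, 0.0016, 0.0001] n>= 5
```

View pics/D_w.png

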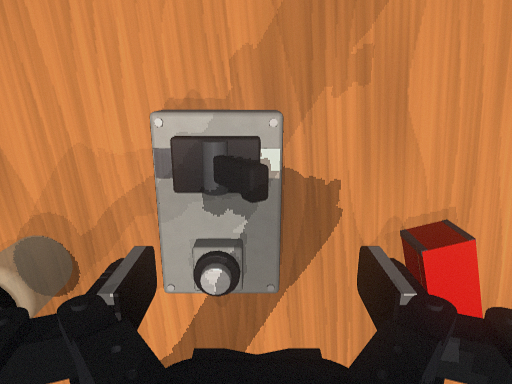

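View pics/D_s.png

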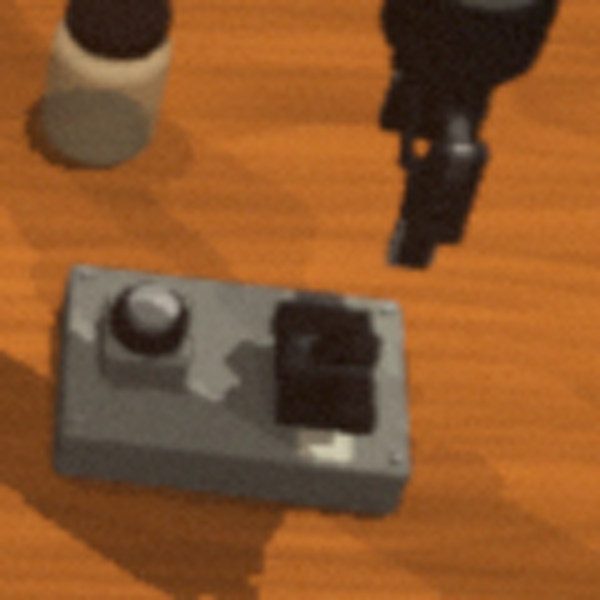

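The lever now leans fully towards the white "on" patch. Next is the button, with the jaws shut.

move_arm:
  moves:
    - [[-0.018,0.05,0.02,0.003,0.002,0],[-0.037,0.1,0.05,0.003,0.002,0],[-0.037,0.1,0.09,0.003,0.002,0],[-0.037,0.1,0.116,0.003,0.002,0],[-0.037,0.1,0.116,0.003,0.002,0],[-0.037,0.1,0.116,0.003,0.002,0],[-0.037,0.1,0.116,0.003,0.002,0]]
  jaw: 0

```text
clock: 49.7
eef_pos: [578.5, 286.9, 83.0]
tool_rot: [-3.138, -0.003, -0.09]
force: [0.1, -0.1, 0.2]
width: -0.4
```

```bash
python3 sn.py E; python3 -c "
from look import *
go(577.3,285,54,-0.09)"
```

```text
t 49.8 at [578.5 286.6  83. ] [-3.138 -0.004 -0.09 ] w 0.1 F [0.3 0.2 0.1] q [-0.17  0.81 -0.58  1.62  0.55  0.87 -1.06]
row [-0.0056, -0.1002, 0.0253, -0.0032, -0.0035, 0.0] n>= 4
t 49.8 at [578.5 286.6  83. ] [-3.138 -0.004 -0.09 ] w 0.1 F [0.3 0.2 0.1] q [-0.17  0.81 -0.58  1.62  0.55  0.87 -1.06]
row [-0.0012, 0.0018, 0.029, -0.0032, -0.0035, 0.0] n>= 3
```

View pics/E_w.png

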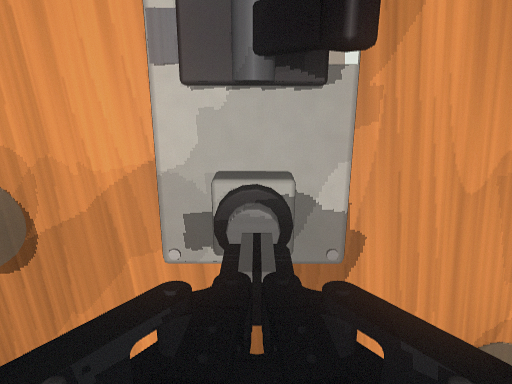

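View pics/E_s.png

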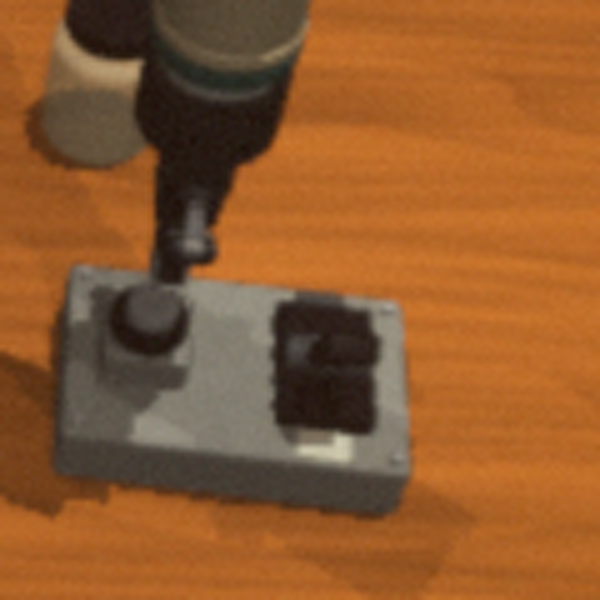

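move_arm:
  moves:
    - [[-0.001,0.002,0.01,-0.003,-0.003,0],[-0.001,0.002,0.02,-0.003,-0.003,0],[-0.001,0.002,0.027,-0.003,-0.003,0],[-0.001,0.002,0.027,-0.003,-0.003,0]]

```text
clock: 50.3
eef_pos: [576.3, 283.8, 54.2]
tool_rot: [3.14, 0.002, -0.09]
force: [-1.2, -1.2, 2.1]
width: -0.1
```

```bash
python3 sn.py F; python3 -c "
from look import *
go(577.3,285,44,-0.09)"
```

```text
t 50.4 at [576.6 284.1  54.9] [ 3.14e+00  1.00e-03 -9.00e-02] w -0.2 F [ 0.3 -0.7  1.2] q [-0.18  0.85 -0.56  1.64  0.57  0.83 -1.08]
row [-0.0039, -0.1029, -0.0032, 0.0013, 0.0014, -0.0] n>= 4
t 50.4 at [576.6 284.1  54.9] [ 3.14e+00  1.00e-03 -9.00e-02] w -0.2 F [ 0.3 -0.7  1.2] q [-0.18  0.85 -0.56  1.64  0.57  0.83 -1.08]
row [0.0006, -0.0009, 0.0109, 0.0013, 0.0014, -0.0] n>= 3
```

View pics/F_w.png

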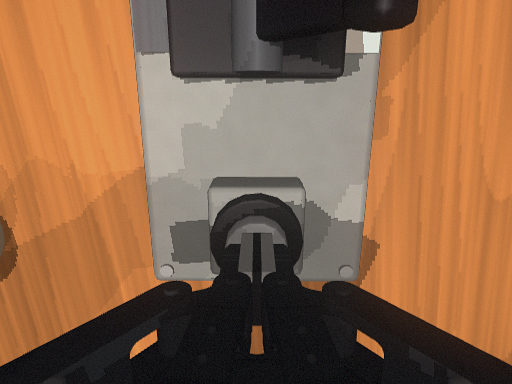

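move_arm:
  moves:
    - [[0,0,0.003,0,0,0],[0,0,0.005,0,0,0],[0,0,0.005,0,0,0]]

```text
clock: 50.78
eef_pos: [577.0, 284.5, 50.2]
tool_rot: [3.141, 0.001, -0.09]
force: [-1.4, -0.7, 4.5]
width: 0.2
```

move_arm:
  moves:
    - [[0,0,0.002,0,0,0],[0,0,0.003,0,0,0],[0,0,0.003,0,0,0]]

```text
clock: 51.15
eef_pos: [577.1, 284.5, 49.3]
tool_rot: [3.141, -0.001, -0.09]
force: [-4.7, -3.6, 16.3]
width: 0.1
```

move_arm:
  moves:
    - [[0,0,0.001,0,0,0],[0,0,0.001,0,0,0],[0,0,0.001,0,0,0]]

```text
clock: 51.52
eef_pos: [577.1, 284.5, 49.1]
tool_rot: [3.141, -0.001, -0.09]
force: [-6.0, -3.9, 22.8]
width: -0.2
```

move_arm:
  moves:
    - [[0,0,-0.01,0,0,0],[0,0,-0.03,0,0,0],[0,0,-0.07,0,0,0],[0,0,-0.12,0,0,0],[0,0,-0.17,0,0,0],[-0.06,0,-0.2,0,0,0],[-0.1,0,-0.2,0,0,0],[-0.1,0,-0.2,0,0,0],[-0.1,0,-0.2,0,0,0]]

```text
clock: 52.65
eef_pos: [478.3, 293.3, 246.5]
tool_rot: [3.141, -0.0, -0.09]
force: [-0.1, -0.3, 0.2]
width: 0.0
```

```bash
python3 - <<'E'
from look import *
go(0,0,0,0)
for n in("scene","top"):
    g=get_image(n);cv2.imwrite(f'pics/G_{n}.png',cv2.resize(g['color'],None,fx=1.5,fy=1.5))
    if n=="scene":cv2.imwrite('pics/G_sl.png',cv2.resize(g['color'][130:270,80:220],None,fx=4.2,fy=4.2,interpolation=cv2.INTER_CUBIC))
E
```

```text
t 52.65 at [478.3 293.3 246.5] [ 3.141 -0.    -0.09 ] w 0.0 F [-0.1 -0.3  0.2] q [-0.14  0.52 -0.71  1.69  0.38  1.07 -1.06]
row [-0.4499, 0.3351, 0.2465, 0.0005, -0.0004, -0.0904] n>= 12
```

View pics/G_scene.png

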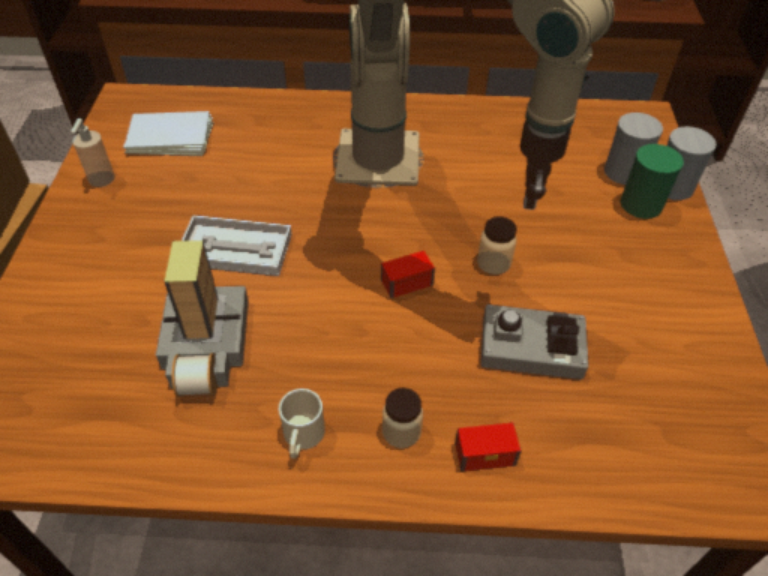

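View pics/G_top.png

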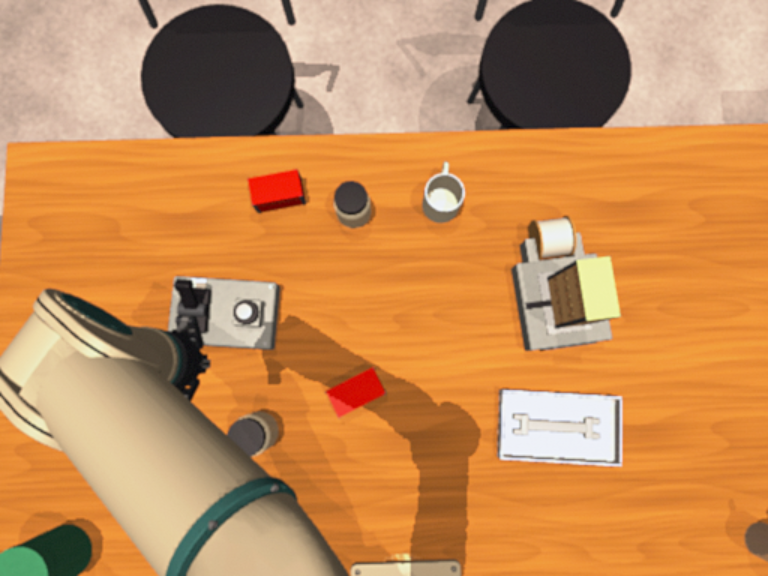

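View pics/G_sl.png

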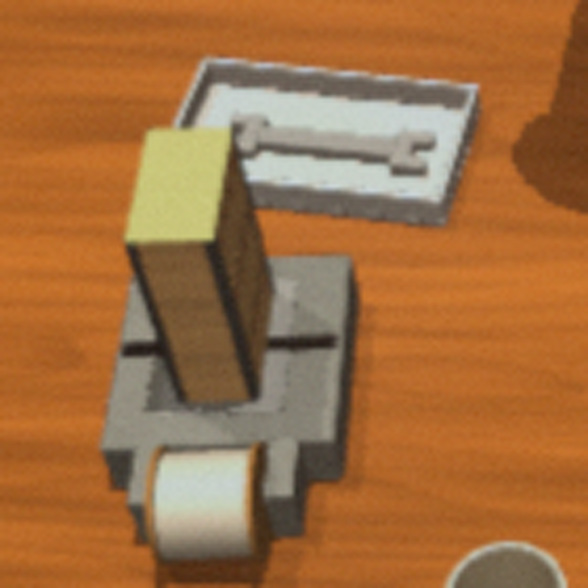

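All three cases stand flush in one column, the spanner is flat in the tray, and the lever is on. The jars and the mug are where they were, and the arm is clear.

```bash
python3 -c "
from cell import job
print(job.finish_job())"
```

```text
the job is handed in; nothing more can be done
None
```

I did the whole job in the order asked and handed it in at about 53 s of the 210 s allowed. No verdict is reported, so the results below are my own checks.

- **Spanner:** I moved it off the plate first. It lies flat in the tray in the last pictures.
- **Tea cases:** only three were present. They stand flush in one column, with the long sides along the plate's long sides. The top case measured (583.2, -321.9) against the plate centre at (583.5, -320.4), about 2 mm off, and the yaws agreed to about 0.02 rad or better. One case had been knocked about 30 mm aside during the run; I found it again and picked it up from its new place.
- **Breaker:** I pushed the lever to its off stop (12 N, no further travel), then threw it to its on stop (16 N). The pictures taken after I withdrew show it leaning fully towards the white patch.
- **Start button:** I pressed it until it stopped, about 6 mm down at 23 N. The top pushed straight down and the arm was well clear afterwards.
- **Jars, mug and red look-alikes:** nothing touched them, and they look unmoved.

**What disagreed:** the fingertips sit about 36 mm behind the reported TCP. My first try at the spanner closed on air because of this. I measured the offset by a light touch on the spanner and used it for every later move.

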